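Hold a spring probe square on a tilted specimen in a guarded test cell

ROBOT

A 6-joint arm with a two-finger parallel gripper is mounted at the origin on a cart in front of the work surface, level with it; the furniture and walls round the work are solid. World frame = base frame: x ahead of the robot, y to its left, z up, the work surface at z = 0. Lengths are in mm, angles in rad, forces in N, time in s.
With the tool pointing down it reaches from about 350 to 975 mm from the base axis. Payload 7.1 kg.
Tool frame: the origin (TCP) lies midway between the tips of the shut fingers; the grasp point (between the pads) lies 19 mm behind it (robot.grip_depth is the distance from the TCP to the grasp point, in mm); x points along the fingers, y is the direction in which the jaws open and shut, and the axes are right-handed (so a half turn about x gives the same grasp; the last joint's range is limited). The gripper opens to 88 mm and grips with 3 to 60 N. Pads are 20 mm wide; open, the fingers measure 115 mm over their backs; the gripper's body (75 mm by 178 mm) begins 61 mm behind the grasp point.
Start: joints at [-1.169, 0.423, 1.63, -0, 1.089, -0.019], TCP at [255.322, -570.452, 222.675] pointing down, gripper open.
Joint ranges: [-3, 3], [-0.9, 2.11], [0.09, 2.58], [-1.31, 4.45], [0.11, 2.69], [-2.54, 2.54]. Speed limits (rad/s): [2.39, 2.39, 3.01, 3.14, 3.14, 3.14].

INTERFACE

Orientations are given as a rotation vector (axis times angle).
In Python, from cell import robot gives the robot as it stands.
- The arm moves only by the tool step_arm, never from a script. Its argument "targets" is a list of rows, each a list of 4 numbers: the shift along the tool's x, y, z in units of 0.75 m (1.0 is 0.75 m), then the turn about the tool's x in units of 0.5 rad (1.0 is 0.5 rad). A call has exactly 8 rows; each row shifts and turns the pose as measured when the row begins, along the tool's axes as they then stand; what a row does not reach is not made up. A row lasts 1/12 s, in which the tool goes at most 41.7 mm and 7.16 degrees, less where a joint would pass 70% of its speed; a pose out of reach is approached as far as the arm can. A call with a number of a shift or a turn outside -1 to 1 is refused whole. A call with a gripper value outside its range is refused whole. "fingers" is the opening, from 0 (shut) to 1 (fully open), set as the call begins (left out, the last holds). The fingers move at their own pace and stop on an object; "force" is the grip in N (left out, the last holds). Time passes only in rows, so rows that do not move let the fingers close, or fill a call up. It gives the time, the measured TCP pose, the force and the opening at its end, in the units of the state.
- robot.get_obs(): the state, without advancing time (a new reading comes with each control period).
- robot.capture(name): name is "scene" or "top" or "wrist"; returns the picture (400x640x3 uint8, red, green, blue); there is no depth.
- robot.camera_model(name): a dict with "mtx" (3x3 intrinsics, pixels), "world_to_cam" (4x4, takes a point from world to camera coordinates). Camera axes: x right, y up, looking along -z (the intrinsics and any distortion apply to the point x, -y, -z); pixel columns grow to the right and rows downward; lengths in mm; the calibration is good to about 2 mm. A picture is of the moment at which its call begins: read the wrist's pose just before it. camera_model takes no time and is no camera call; for the wrist camera it gives the pose at the moment of the call.
- robot.hand_in(): hands the job in, once; it reports no verdict.
The state is a dict: "t": time; "joint_positions": joint angles; "qvel": joint speeds; "tau": joint torques, N m; "eef_pos": TCP position; "tool_rot": TCP orientation; "force": force on the tool from outside, world axes, zero at the start; "moment": the same for the moment, N m; "opening": finger opening in mm.
Only numpy, scipy, OpenCV 4.12 (cv2) and the standard library are available. Lean on these libraries where they do the work, as an engineer would, in place of code of your own. Each camera call takes 0.05 s, during which the arm holds its last target.

TASK

Take a contact reading on the specimen in the test cell: first slide the cell's clear guard fully open by its orange handle, then draw the blue pen probe out of its stand and set its brass tip inside the yellow ring on the specimen, with the probe square to the sloping face. Press gently until the sprung tip has gone about half way in, and finish while holding the probe just so, with the guard still open. Leave the other things on the bench where they are.

Things in the scene. Friction and masses are not known exactly. Their poses are not given: they have to be found in the camera images.
- cell: Test cell fixed to the bench: grey base plate, four clear walls round a 114x114 mm well open at the top, 70 mm high, and two aluminium rails 126 mm apart (centre to centre) that run on to the right. Origin on the bench at the centre of the well; its y axis runs along the rails (the guard opens towards -y), z up. Base plate 146 mm (x) by 330 mm (y, from -0.257 to +0.073); floor of the well 6 mm above the bench; highest fixed parts 78 mm
- guard (a joint): Sliding guard (clear pane in a dark frame, 122x116 mm, its top 77 mm above the bench) over the well: 0 shut, 0.116 m fully open (moved along the cell's -y). It starts shut or up to 15 mm ajar, slides with about 1.5 N friction and stays where it is left
- guard_handle (a point): Orange upright handle at the middle of the guard: a bar 50 mm along the cell's x, 12 mm thick along the cell's y, standing 40 mm above the pane frame (top 117 mm above the bench). This point is on its middle line, 12 mm below its top; axes as the cell's; it travels with the guard
- chuck: Fixed tilted chuck in the well: steel foot 62 mm wide with a head that leans 15 degrees (0.262 rad) from level towards the chuck's own +x, the low side, where a black clamp knob sticks out. It carries the specimen, a black resin disc 30 mm wide. Origin at the underside of the foot; z up
- spot (a point): The marked spot: centre of the yellow ring (15 mm outside, 10 mm inside, bright centre) on the specimen's face, about 50 mm above the bench. Its z axis points out of the sloping face (15 degrees from vertical); x points down the slope
- stand: Fixed grey probe stand, 60x60 mm block, 66 mm high, with an upright hole through it, on a thin dark 90 mm foot. Origin on the bench under the hole; the probe hangs in it by its collar
- probe_grip (a point): Point on the axis of the blue pen probe, in the middle of its grip, 105 mm above the end of its steel nose; z axis along the probe, away from the tip. Loose, about 0.16 kg. Blue round grip 22 mm in diameter from 54 mm below to 36 mm above this point; black cap to 46 mm above; black collar 28 mm wide 54 to 60 mm below; steel nose 16 mm wide to 105 mm below. In the stand the probe is upright and the nose and tip reach 59 mm down into the hole
- probe_tip (a point): End of the brass spring tip (round, 5.6 mm in diameter), on the probe's axis: 119 mm below probe_grip when it is free, 114 mm when half in
- tip (a joint): How far the spring tip is pushed into the nose: 0 free, 0.005 half in, 0.010 m is the stop. Spring: 2 N to start it, 5 N half way in, 8 N at the stop
- slide_box: Bystander: blue and white box of glass slides, 31x81x52 mm, behind the cell
- red_jar: Bystander: white plastic jar with red cap, 60 mm wide, 60 mm high
- green_mount: Bystander: green resin disc, 30 mm wide, 16 mm high
- marker_blue: Bystander: white marker pen with blue cap, 125 mm long, lying
There are look-alikes about, which are no part of the job. Leave any purple look-alike of the part that bears probe_grip alone.

How it is judged:
By the outcome, as a careful person would: the job done as asked, in the order asked, and still so for the second after the job is handed in, while the arm keeps its last pose, push and grip.
It also fails if it takes over 54 s, if anything falls off the work surface, if the arm or the gripper's body presses on something with over 40 N, if the wrist force passes 120 N, or if a joint passes its speed limit or range.

## Working session

There is one attempt and no reset: what is moved stays moved. The work goes in short steps, Python scripts to look and compute and a tool call to move; the robot and the scene stay as the last step left them, time stands still between calls to the robot, and variables do not carry over. Pictures are saved under pics/ and viewed, and the job is handed in when it is done.

Besides the shell and the picture viewer there is one more tool, called by a JSON object that holds its "method" and its "body". step_arm: Moves the arm, as the interface text tells. Its arguments: {"type":"object","properties":{"targets":{"type":"array","items":{"type":"array","items":{"type":"number","minimum":-1,"maximum":1}}},"fingers":{"type":"number"},"force":{"type":"number"}},"required":["targets"]}

```bash
ls; mkdir -p pics; python3 - <<'E'
from cell import robot
import cv2, numpy as np
o=robot.get_obs(); print(o)
for n in ["scene","top","wrist"]:
    m=robot.camera_model(n); print(n,{k:np.round(v,3).tolist() if not isinstance(v,str) else v for k,v in m.items()})
    im=robot.capture(n); cv2.imwrite(f"pics/{n}0.png",im[:,:,::-1])
E
```

```text
pics
{'t': 0.0, 'joint_positions': array([-1.16899692e+00,  4.23885530e-01,  1.63069771e+00,  1.97062322e-06,
        1.08859083e+00, -1.89849366e-02]), 'qvel': array([-4.88145074e-05, -1.41121125e-04,  4.31994051e-04, -4.87323920e-04,
       -2.25258250e-03,  7.79064017e-04]), 'tau': array([-7.38552080e-04, -5.44632554e+01, -2.73671025e+01,  6.42871438e-02,
        2.27328931e-02, -1.37059124e-04]), 'eef_pos': array([ 255.10920246, -569.94543615,  221.87076733]), 'tool_rot': array([ 1.98958638,  0.42652497, -1.99019505]), 'force': array([-0.79609716,  0.1352922 ,  0.07112378]), 'moment': array([-0.04262548, -0.03672892, -0.00318835]), 'opening': 87.57653213113818}
scene {'mtx': [[457.695, 0.0, 317.528], [0.0, 457.695, 198.562], [0.0, 0.0, 1.0]], 'world_to_cam': [[-0.875, -0.483, 0.011, 373.314], [0.326, -0.574, 0.751, -431.607], [-0.356, 0.661, 0.661, -886.214], [0.0, 0.0, 0.0, 1.0]]}
top {'mtx': [[514.234, 0.0, 316.73], [0.0, 514.234, 208.139], [0.0, 0.0, 1.0]], 'world_to_cam': [[0.024, -1.0, -0.005, -257.565], [0.998, 0.024, 0.052, -572.137], [-0.052, -0.006, 0.999, -1314.162], [0.0, 0.0, 0.0, 1.0]]}
wrist {'mtx': [[341.413, 0.0, 320.834], [0.0, 341.413, 203.996], [0.0, 0.0, 1.0]], 'world_to_cam': [[0.408, -0.913, -0.001, -624.661], [0.875, 0.391, -0.285, 34.035], [0.261, 0.115, 0.959, -391.062], [0.0, 0.0, 0.0, 1.0]]}
```

View pics/scene0.png

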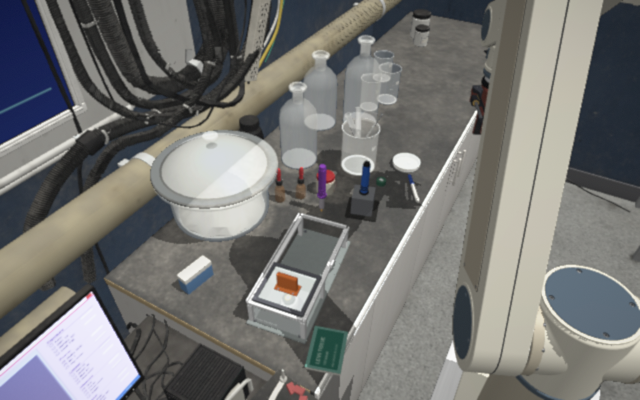

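View pics/top0.png

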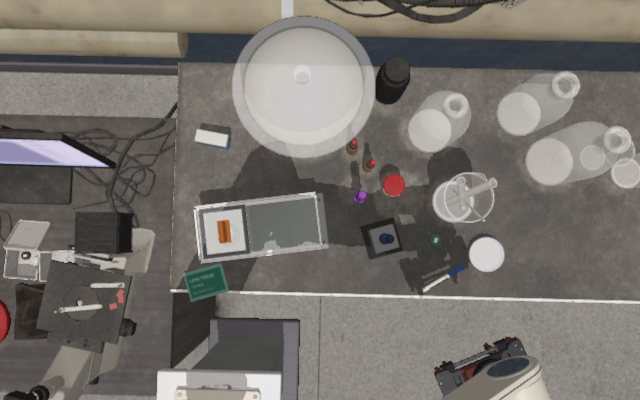

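View pics/wrist0.png

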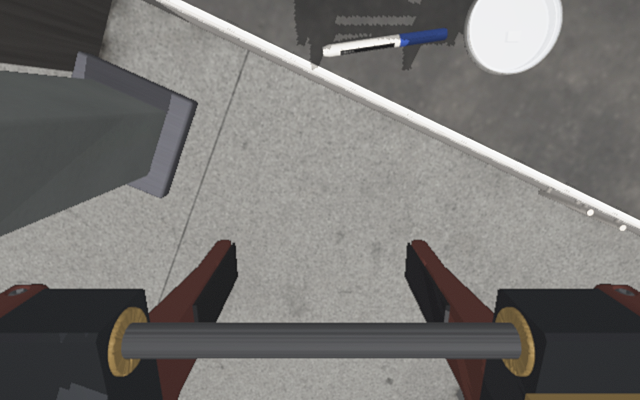

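```bash
cat > h.py <<'E'
from cell import robot
import cv2, numpy as np
from scipy.spatial.transform import Rotation as R
def cam(n):
    m=robot.camera_model(n); return np.array(m["mtx"]),np.array(m["world_to_cam"])
def proj(n,P,c=None):
    K,T=c or cam(n); p=np.atleast_2d(P)@T[:3,:3].T+T[:3,3]; p=p*[1,-1,-1]
    q=p@K.T; return q[:,:2]/q[:,2:]
def ray(n,uv,c=None):
    K,T=c or cam(n); d=np.linalg.inv(K)@[uv[0],uv[1],1]; d=d*[1,-1,-1]
    Rm=T[:3,:3]; return -Rm.T@T[:3,3], Rm.T@d
def onz(n,uv,z,c=None):
    o,d=ray(n,uv,c); return o+d*(z-o[2])/d[2]
def tri(obs):
    A=np.zeros((3,3));b=np.zeros(3)
    for n,uv,c in obs:
        o,d=ray(n,uv,c); d=d/np.linalg.norm(d); M=np.eye(3)-np.outer(d,d); A+=M;b+=M@o
    return np.linalg.solve(A,b)
def axes():
    o=robot.get_obs(); return o["eef_pos"],R.from_rotvec(o["tool_rot"]).as_matrix()
def crop(src,dst,x0,y0,x1,y1,s):
    im=cv2.imread(src)[y0:y1,x0:x1]; cv2.imwrite(dst,cv2.resize(im,None,fx=s,fy=s,interpolation=cv2.INTER_CUBIC))
E
python3 - <<'E'
from h import *
p,M=axes(); print(p,M.round(3))
crop("pics/top0.png","pics/top0a.png",185,120,345,270,5)
crop("pics/top0.png","pics/top0b.png",330,130,480,300,3.5)
crop("pics/scene0.png","pics/scene0b.png",240,140,440,340,3)
for uv in [(325,193),(195,206),(200,262),(327,247)]: print(uv,onz("top",uv,70).round(0))
print(onz("top",(382,238),0), onz("top",(224,231),110), onz("top",(361,197),0))
E
```

```text
[ 255.15836145 -570.07198023  222.07481   ] [[-0.     0.408 -0.913]
 [ 0.001 -0.913 -0.408]
 [-1.    -0.001 -0.   ]]
(325, 193) [ 613. -264.   70.]
(195, 206) [573.  58.  70.]
(200, 262) [435.  40.  70.]
(327, 247) [ 480. -272.   70.]
[ 505.23031277 -415.27777872    0.        ] [513.06598597 -23.67575237 110.        ] [ 610.85855133 -358.56088485    0.        ]
```

View pics/top0a.png

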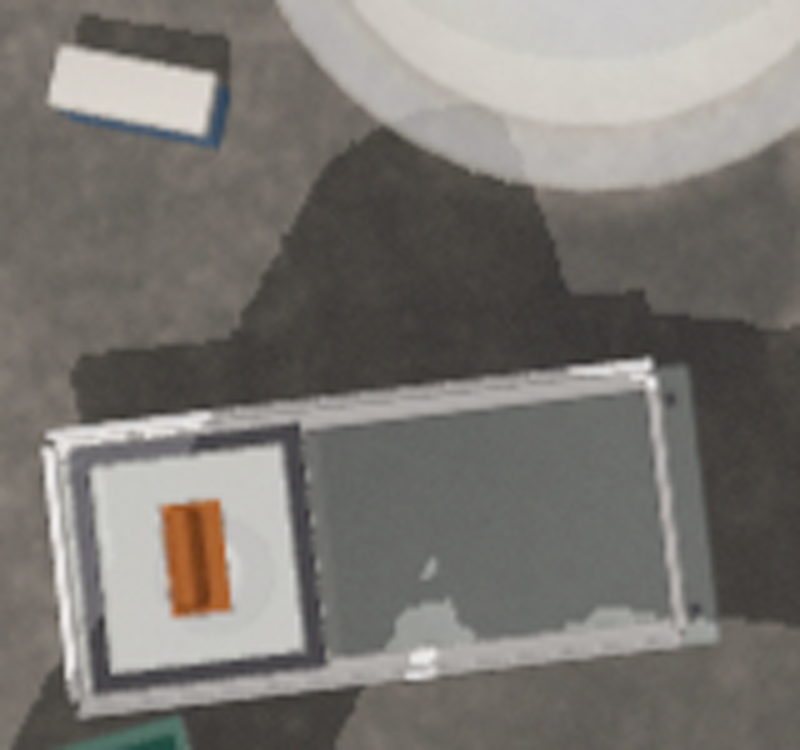

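View pics/top0b.png

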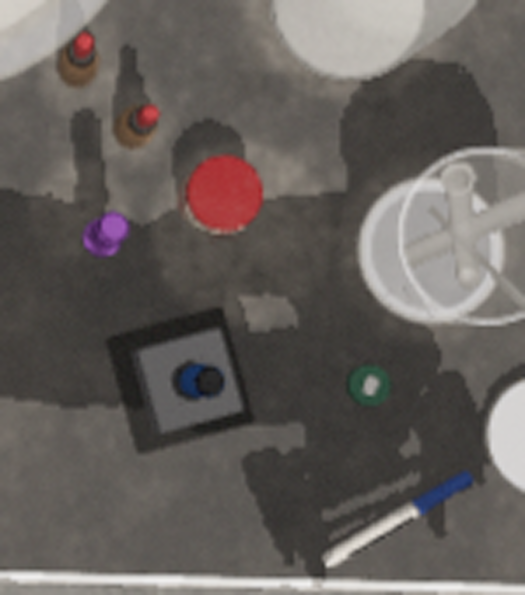

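View pics/scene0b.png

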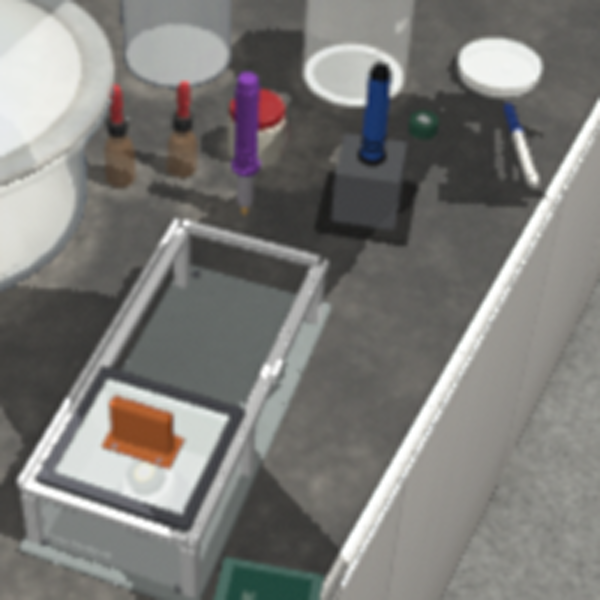

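```bash
python3 - <<'E'
from h import *
p,M=axes(); K,T=cam("wrist")
C=-T[:3,:3].T@T[:3,3]; print("cam in tool",(M.T@(C-p)).round(1),"view dir tool",(M.T@(-T[2,:3])).round(3), "right",(M.T@T[0,:3]).round(3))
# barrier height: top edge in scene & top
print(onz("top",(400,296),0),onz("top",(400,296),100))
print(proj("scene",[[370,y,z] for y in(-100,-300) for z in (0,60,120)]).round(0))
a=onz("top",(185+50/5,120+435/5),75);b=onz("top",(185+652/5,120+362/5),75);print(a,b)
a2=onz("top",(185+80/5,120+712/5),75);b2=onz("top",(185+685/5,120+640/5),75);print(a2,b2)
E
```

```text
cam in tool [-161.9    0.4  -78.3] view dir tool [0.959 0.    0.285] right [-0.     1.     0.001]
[ 356.61994936 -464.42684923    0.        ] [ 367.96021363 -448.5669793   100.        ]
[[359. 306.]
 [361. 290.]
 [363. 273.]
 [391. 251.]
 [393. 235.]
 [396. 218.]]
[570.61464903  56.4346543   75.        ] [ 613.84244475 -239.82844121   75.        ]
[434.86193008  36.70046836  75.        ] [ 477.34036261 -259.36889524   75.        ]
```

```bash
cat >> h.py <<'E'
def plan(P,yawy=None,n=8,nr=None):
    """rows to take TCP to P, tool-y yaw to yawy (deg), over n rows (rotation in first nr rows)"""
    p,M=axes(); nr=nr or n; a=0
    cur=np.degrees(np.arctan2(M[1,1],M[0,1]))
    if yawy is not None: a=-np.radians((yawy-cur+180)%360-180)
    d=(np.array(P)-p)/n
    print("pos",p.round(1),"yaw",round(cur,2),"turn",round(a,3),"step",np.linalg.norm(d).round(1))
    rows=[]
    for i in range(n):
        Mi=M@R.from_rotvec([a*min(i,nr)/nr,0,0]).as_matrix()
        rows.append((Mi.T@d/750).round(4).tolist()+[round(a/nr/0.5,3) if i<nr else 0])
    print(rows)
def st():
    o=robot.get_obs(); p,M=axes()
    print("t",round(o["t"],2),"p",p.round(1),"yaw",np.degrees(np.arctan2(M[1,1],M[0,1])).round(2),"x",M[:,0].round(4),"F",o["force"].round(1),"op",round(o["opening"],1),"q",o["joint_positions"].round(2))
E
python3 -c "
from h import *
plan([480,-30,260],-81.7,16,4)"
```

```text
pos [ 255.2 -570.1  222.1] yaw -65.89 turn 0.276 step 36.6
[[-0.0031, -0.0334, -0.0355, np.float64(0.138)], [-0.0031, -0.0358, -0.0331, np.float64(0.138)], [-0.0031, -0.038, -0.0306, np.float64(0.138)], [-0.0031, -0.04, -0.0279, np.float64(0.138)], [-0.0031, -0.0418, -0.025, 0], [-0.0031, -0.0418, -0.025, 0], [-0.0031, -0.0418, -0.025, 0], [-0.0031, -0.0418, -0.025, 0], [-0.0031, -0.0418, -0.025, 0], [-0.0031, -0.0418, -0.025, 0], [-0.0031, -0.0418, -0.025, 0], [-0.0031, -0.0418, -0.025, 0], [-0.0031, -0.0418, -0.025, 0], [-0.0031, -0.0418, -0.025, 0], [-0.0031, -0.0418, -0.025, 0], [-0.0031, -0.0418, -0.025, 0]]
```

{"method": "step_arm", "body": {"targets": [[-0.003,-0.033,-0.035,0.138],[-0.003,-0.036,-0.033,0.138],[-0.003,-0.038,-0.031,0.138],[-0.003,-0.04,-0.028,0.138],[-0.003,-0.042,-0.025,0],[-0.003,-0.042,-0.025,0],[-0.003,-0.042,-0.025,0],[-0.003,-0.042,-0.025,0]]}}

```text
t: 0.82
eef_pos: [370.1, -295.5, 237.7]
tool_rot: [2.158, 0.131, -2.163]
force: [0.5, -0.3, -0.1]
opening: 88.0
```

{"method": "step_arm", "body": {"targets": [[-0.003,-0.042,-0.025,0],[-0.003,-0.042,-0.025,0],[-0.003,-0.042,-0.025,0],[-0.003,-0.042,-0.025,0],[-0.003,-0.042,-0.025,0],[-0.003,-0.042,-0.025,0],[-0.003,-0.042,-0.025,0],[-0.003,-0.042,-0.025,0]]}}

```text
t: 1.48
eef_pos: [490.8, -12.6, 256.8]
tool_rot: [2.159, 0.13, -2.163]
force: [0.3, -0.7, 0.6]
opening: 87.8
```

```bash
python3 - <<'E'
from h import *
st()
im=robot.capture("wrist"); cv2.imwrite("pics/w1.png",im[:,:,::-1]); np.savez("w1.npz",K=cam("wrist")[0],T=cam("wrist")[1])
E
```

```text
t 1.48 p [490.8 -12.6 256.8] yaw -83.21 x [-0.002   0.0013 -1.    ] F [ 0.3 -0.7  0.6] op 87.8 q [-0.05  0.18  1.89  0.    1.08  1.4 ]
```

View pics/w1.png

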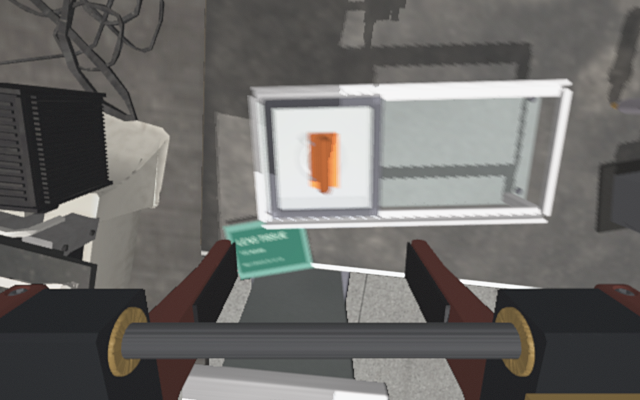

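```bash
python3 - <<'E'
from h import *
crop("pics/w1.png","pics/w1a.png",240,70,400,230,4.5)
d=np.load("w1.npz"); c=(d["K"],d["T"])
for uv in [(253,89),(570,82),(549,220),(258,222)]: print(onz("wrist",uv,77,c).round(1))
E
```

```text
[576.2  67.4  77. ]
[ 618.2 -229.5   77. ]
[ 482.2 -252.2   77. ]
[442.8  53.6  77. ]
```

View pics/w1a.png

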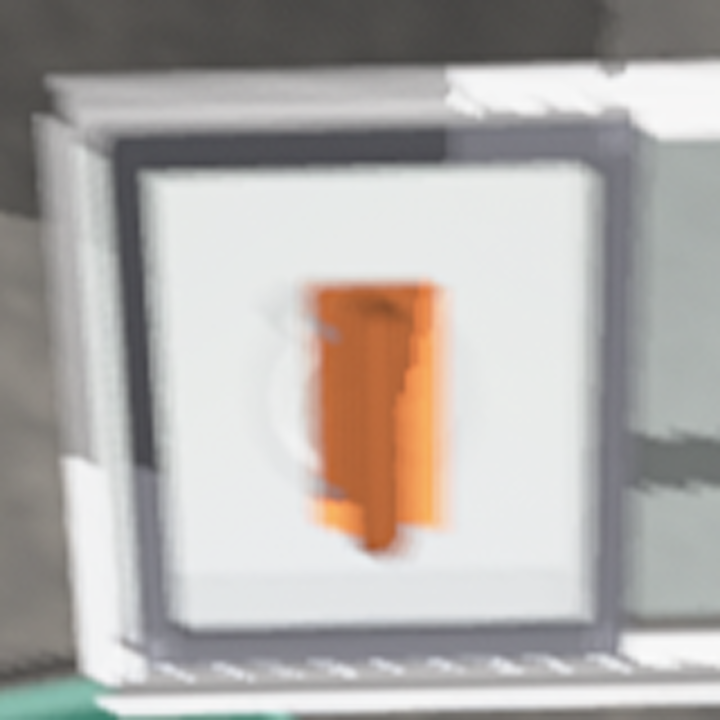

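```bash
python3 -c "
from h import *
plan([490,-22,200],-81.8,4,4)"
```

```text
pos [493.7  -7.8 257.5] yaw -83.09 turn -0.023 step 14.8
[[0.0192, 0.0046, 0.0018, np.float64(-0.011)], [0.0192, 0.0046, 0.0018, np.float64(-0.011)], [0.0192, 0.0046, 0.0019, np.float64(-0.011)], [0.0192, 0.0046, 0.0019, np.float64(-0.011)]]
```

{"method": "step_arm", "body": {"targets": [[0.019,0.0046,0.0018,-0.012],[0.019,0.0046,0.0018,-0.012],[0.019,0.0046,0.0018,-0.012],[0.019,0.0046,0.0018,-0.012],[0,0,0,0],[0,0,0,0],[0,0,0,0],[0,0,0,0]]}}

```text
t: 2.2
eef_pos: [492.4, -16.5, 199.8]
tool_rot: [2.146, 0.172, -2.138]
force: [0.5, -0.4, 0.6]
opening: 87.9
```

```bash
python3 - <<'E'
from h import *
st()
c=cam("wrist")
im=robot.capture("wrist"); cv2.imwrite("pics/w2.png",im[:,:,::-1]); np.savez("w2.npz",K=c[0],T=c[1])
E
```

```text
t 2.2 p [492.4 -16.5 199.8] yaw -81.07 x [ 0.0033  0.0046 -1.    ] F [ 0.5 -0.4  0.6] op 87.9 q [-0.06  0.26  1.94  0.01  0.94  1.35]
```

View pics/w2.png

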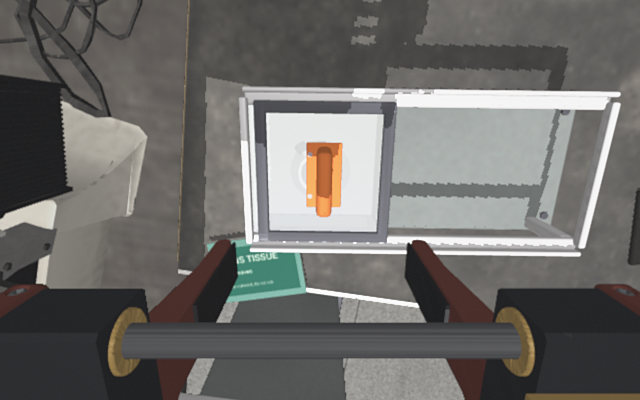

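```bash
python3 - <<'E'
from h import *
d=np.load("w2.npz"); c=(d["K"],d["T"])
crop("pics/w2.png","pics/w2a.png",240,80,400,260,4)
crop("pics/w2.png","pics/w2b.png",360,80,640,260,2.8)
for uv in [(245,89),(619,95),(580,253),(249,248)]: print(onz("wrist",uv,77,c).round(1))
print(onz("wrist",(324,183),117,c))
E
```

```text
[571.2  56.7  77. ]
[ 612.5 -237.    77. ]
[ 477.5 -256.2   77. ]
[435.7  40.5  77. ]
[514.57315983 -15.44268469 117.        ]
```

View pics/w2a.png

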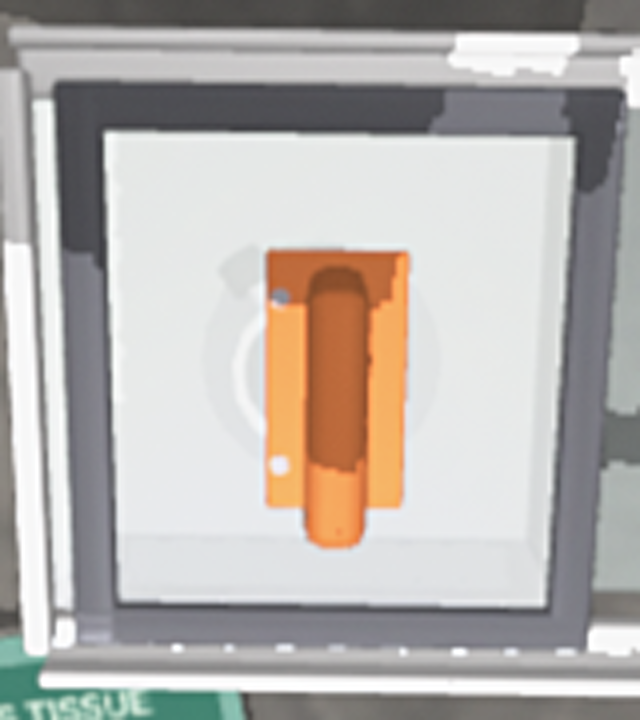

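View pics/w2b.png

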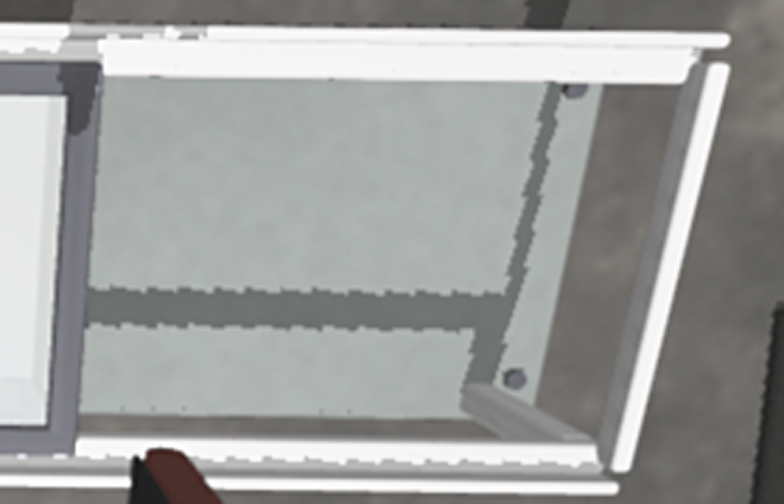

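```bash
python3 - <<'E'
from h import *
d=np.load("w2.npz"); c=(d["K"],d["T"])
f=lambda u,v,z: onz("wrist",(240+u/4,80+v/4),z,c).round(1)
print("foot",f(267,250,79),f(408,250,79),f(267,507,79),f(402,507,79))
print("top",f(334,547,112),f(338,268,112),f(306,440,117),f(366,440,117))
plan([514,-16,90],-82,6,2)
E
```

```text
foot [537.5   2.3  79. ] [541.9 -26.2  79. ] [483.   -5.5  79. ] [487.5 -34.4  79. ]
top [487.1 -19.4 112. ] [540.  -11.8 112. ] [508.5 -10.8 117. ] [510.2 -21.7 117. ]
pos [492.6 -16.5 199.9] yaw -81.07 turn 0.016 step 18.7
[[0.0244, 0.0007, -0.0046, np.float64(0.016)], [0.0244, 0.0007, -0.0046, np.float64(0.016)], [0.0244, 0.0007, -0.0046, 0], [0.0244, 0.0007, -0.0046, 0], [0.0244, 0.0007, -0.0046, 0], [0.0244, 0.0007, -0.0046, 0]]
```

{"method": "step_arm", "body": {"targets": [[0.0244,0.0007,-0.0045,0.016],[0.0244,0.0007,-0.0045,0.016],[0.0244,0.0007,-0.0045,0],[0.0244,0.0007,-0.0045,0],[0.0244,0.0007,-0.0045,0],[0.02,0.0007,-0.0045,0],[0,0,0,0],[0,0,0,0]]}}

```text
t: 2.92
eef_pos: [521.6, -16.6, 97.3]
tool_rot: [2.173, 0.151, -2.129]
force: [0.4, 0.6, 0.6]
opening: 87.5
```

{"method": "step_arm", "body": {"targets": [[0,0,0,0],[0,0,0,0],[0,0,0,0],[0,0,0,0],[0,0,0,0],[0,0,0,0],[0,0,0,0],[0,0,0,0]], "fingers": 0, "force": 10}}

```text
t: 3.58
eef_pos: [524.1, -16.7, 102.9]
tool_rot: [2.181, 0.15, -2.12]
force: [-0.8, -0.4, -0.4]
opening: 38.0
```

```bash
python3 -c "
from h import *
st()"
```

```text
t 3.58 p [524.1 -16.7 102.9] yaw -82.11 x [ 0.0281  0.0033 -0.9996] F [-0.8 -0.4 -0.4] op 38.0 q [-0.06  0.45  1.95  0.01  0.72  1.37]
```

{"method": "step_arm", "body": {"targets": [[0.012,0,0.006,0],[0.012,0,0.006,0],[0,0,0,0],[0,0,0,0],[0,0,0,0],[0,0,0,0],[0,0,0,0],[0,0,0,0]], "fingers": 0.45}}

```text
t: 4.25
eef_pos: [513.8, -18.0, 81.7]
tool_rot: [2.179, 0.15, -2.123]
force: [-0.8, 0.2, 0.6]
opening: 39.6
```

```bash
python3 -c "
from h import *
st();print(robot.get_obs()['qvel'].round(3))"
```

```text
t 4.25 p [513.8 -18.   81.7] yaw -82.12 x [ 0.0257  0.0035 -0.9997] F [-0.8  0.2  0.6] op 39.6 q [-0.06  0.47  1.98  0.01  0.67  1.37]
[ 0.001 -0.001 -0.001  0.     0.002  0.002]
```

{"method": "step_arm", "body": {"targets": [[-0.003,0,0,0],[0,0,0,0],[0,0,0,0],[0,0,0,0],[0,0,0,0],[0,0,0,0],[0,0,0,0],[0,0,0,0]], "fingers": 0, "force": 8}}

```text
t: 4.92
eef_pos: [514.4, -17.9, 84.8]
tool_rot: [2.18, 0.151, -2.121]
force: [-0.7, -0.3, -0.3]
opening: 12.0
```

```bash
python3 -c "
from h import *
st()
p,M=axes(); d=np.array([np.sin(np.radians(8)),-np.cos(np.radians(8)),0])
print(M.T@(d*12)/750)"
```

```text
t 4.92 p [514.4 -17.9  84.8] yaw -82.08 x [ 0.0271  0.0034 -0.9996] F [-0.7 -0.3 -0.3] op 12.0 q [-0.06  0.47  1.98  0.01  0.67  1.37]
[ 6.8576887e-06  1.5999985e-02 -2.0815966e-05]
```

Gripped (opening 12.0). Slide along −cell y.

{"method": "step_arm", "body": {"targets": [[0,0.01,0,0],[0,0.016,0,0],[0,0.018,0,0],[0,0.018,0,0],[0,0.018,0,0],[0,0.018,0,0],[0,0.018,0,0],[0,0.018,0,0]]}}

```text
t: 5.58
eef_pos: [529.6, -124.1, 84.8]
tool_rot: [2.181, 0.154, -2.119]
force: [2.0, 2.1, -1.7]
opening: 12.2
```

```bash
python3 -c "
from h import *
st()"
```

```text
t 5.58 p [ 529.6 -124.1   84.8] yaw -81.96 x [ 0.0282  0.005  -0.9996] F [ 2.   2.1 -1.7] op 12.2 q [-0.26  0.5   1.91  0.02  0.71  1.16]
```

{"method": "step_arm", "body": {"targets": [[0,0.006,0,0],[0,0.006,0,0],[0,0.006,0,0],[0,0.006,0,0],[0,0.006,0,0],[0,0.004,0,0],[0,0.004,0,0],[0,0,0,0]]}}

```text
t: 6.25
eef_pos: [532.0, -144.9, 84.1]
tool_rot: [2.199, 0.167, -2.145]
force: [2.8, 16.2, 3.6]
opening: 50.9
```

```bash
python3 -c "
from h import *
st()"
```

```text
t 6.25 p [ 532.  -144.9   84.1] yaw -82.94 x [ 0.0231  0.0324 -0.9992] F [ 2.8 16.2  3.6] op 50.9 q [-0.31  0.51  1.89  0.06  0.73  1.1 ]
```

{"method": "step_arm", "body": {"targets": [[0,0,0,0],[0,0,0,0],[0,0,0,0],[-0.02,0,0,0],[-0.035,0,0,0],[-0.035,0,0,0],[-0.035,0,0,0],[0,0,0,0]], "fingers": 1}}

```text
t: 6.92
eef_pos: [527.4, -152.7, 179.2]
tool_rot: [2.195, 0.164, -2.153]
force: [1.5, -0.0, 0.8]
opening: 87.6
```

```bash
python3 - <<'E'
from h import *
st()
c=cam("wrist")
im=robot.capture("wrist"); cv2.imwrite("pics/w3.png",im[:,:,::-1]); np.savez("w3.npz",K=c[0],T=c[1])
im=robot.capture("top"); cv2.imwrite("pics/t3.png",im[:,:,::-1]); crop("pics/t3.png","pics/t3a.png",185,120,425,270,3.3)
E
```

```text
t 6.92 p [ 527.4 -152.7  179.2] yaw -83.1 x [ 0.0172  0.0321 -0.9993] F [ 1.5 -0.   0.8] op 87.6 q [-0.32  0.37  1.84  0.04  0.93  1.1 ]
```

View pics/w3.png

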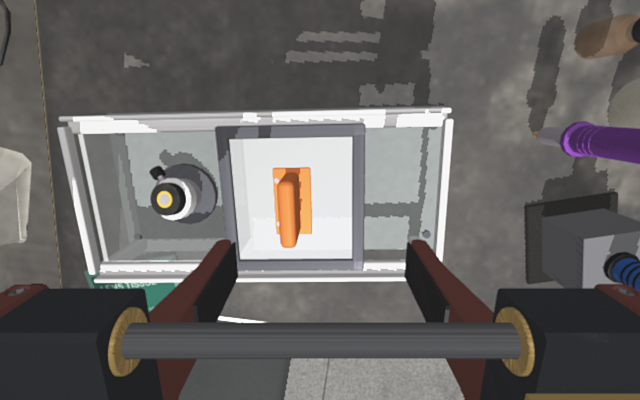

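View pics/t3a.png

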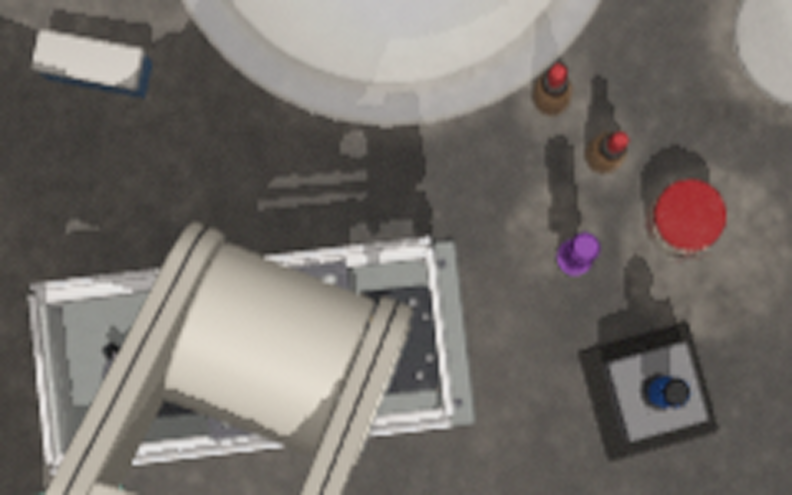

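```bash
python3 - <<'E'
from h import *
d=np.load("w3.npz"); c=(d["K"],d["T"])
crop("pics/w3.png","pics/w3a.png",50,100,330,290,2.8)
e=np.load("w2.npz"); c2=(e["K"],e["T"])
yc=np.array([-np.sin(np.radians(8)),np.cos(np.radians(8)),0]); xc=np.array([yc[1],-yc[0],0])
g=lambda P:(round(float(P@xc),1),round(float(P@yc),1))
print("plate edge",g(onz("wrist",(575.4,110.4),6,c2)),g(onz("wrist",(360+533/2.8,80+400/2.8),6,c2)))
print("handle0",g(np.array([513,-16,0])))
for uv in [(288,178),(289,245),(288,212)]: print("handle now",g(onz("wrist",uv,115,c)))
print("spot",onz("wrist",(164.5,199.5),50,c), "knob",onz("wrist",(156,173),45,c))
plan([445,5,170],-82,8,4)
E
```

```text
plate edge (560.8, -338.8) (441.3, -338.1)
handle0 (505.8, -87.2)
handle now (532.1, -201.4)
handle now (483.3, -199.9)
handle now (508.0, -200.3)
spot [507.92350381 -10.08349533  50.        ] knob [ 5.30045201e+02 -1.25977863e-01  4.50000000e+01]
pos [ 525.4 -151.8  175.5] yaw -83.11 turn -0.019 step 22.0
[[0.0016, -0.0275, 0.0102, np.float64(-0.01)], [0.0016, -0.0276, 0.0101, np.float64(-0.01)], [0.0016, -0.0276, 0.0099, np.float64(-0.01)], [0.0016, -0.0276, 0.0098, np.float64(-0.01)], [0.0016, -0.0277, 0.0097, 0], [0.0016, -0.0277, 0.0097, 0], [0.0016, -0.0277, 0.0097, 0], [0.0016, -0.0277, 0.0097, 0]]
```

View pics/w3a.png

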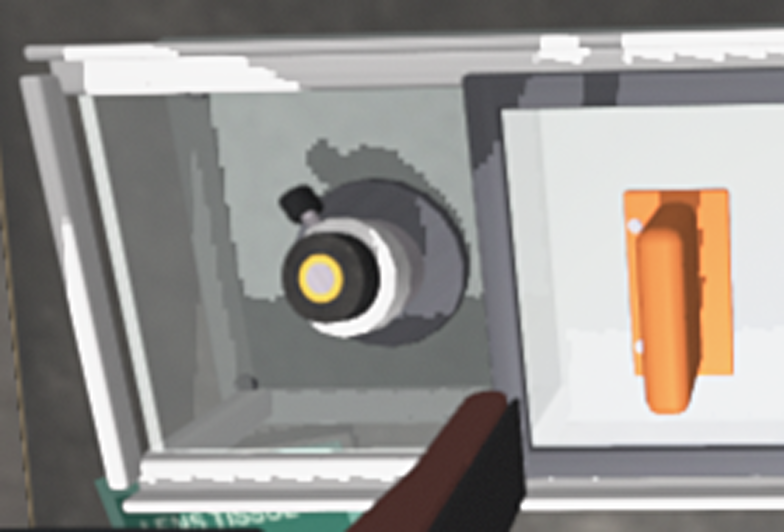

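{"method": "step_arm", "body": {"targets": [[0.0016,-0.0275,0.01,-0.01],[0.0016,-0.0275,0.01,-0.01],[0.0016,-0.0275,0.01,-0.01],[0.0016,-0.0275,0.01,-0.01],[0.0016,-0.0275,0.01,0],[0.0016,-0.0275,0.01,0],[0,0,0,0],[0,0,0,0]]}}

```text
t: 7.68
eef_pos: [455.5, -32.8, 161.2]
tool_rot: [2.166, 0.186, -2.167]
force: [-0.0, -0.2, 0.3]
opening: 87.6
```

```bash
python3 - <<'E'
from h import *
st()
c=cam("wrist")
im=robot.capture("wrist"); cv2.imwrite("pics/w4.png",im[:,:,::-1]); np.savez("w4.npz",K=c[0],T=c[1]); st()
print("v",robot.get_obs()["qvel"].round(3))
E
```

```text
t 7.68 p [455.5 -32.8 161.2] yaw -82.16 x [-0.0027  0.0341 -0.9994] F [-0.  -0.2  0.3] op 87.6 q [-0.12  0.27  2.04  0.05  0.84  1.28]
t 7.73 p [455.3 -32.9 161.1] yaw -82.19 x [-0.0035  0.0343 -0.9994] F [0.1 1.1 0.5] op 87.8 q [-0.12  0.27  2.04  0.05  0.84  1.28]
v [-0.018  0.003 -0.02  -0.     0.008 -0.002]
```

View pics/w4.png

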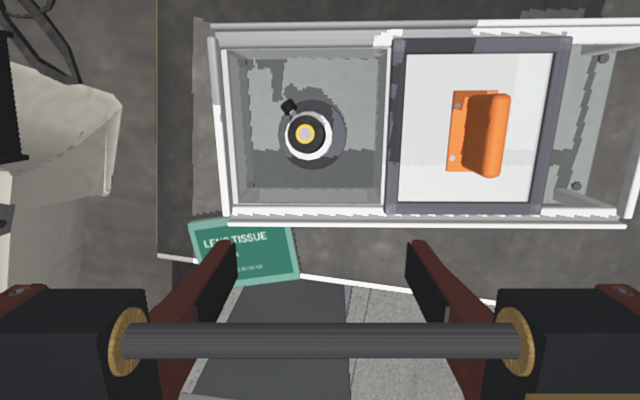

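```bash
python3 - <<'E'
from h import *
crop("pics/w4.png","pics/w4a.png",265,80,365,180,7)
crop("pics/w3.png","pics/w3b.png",135,150,235,235,7)
E
```

```text
(no output)
```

View pics/w4a.png

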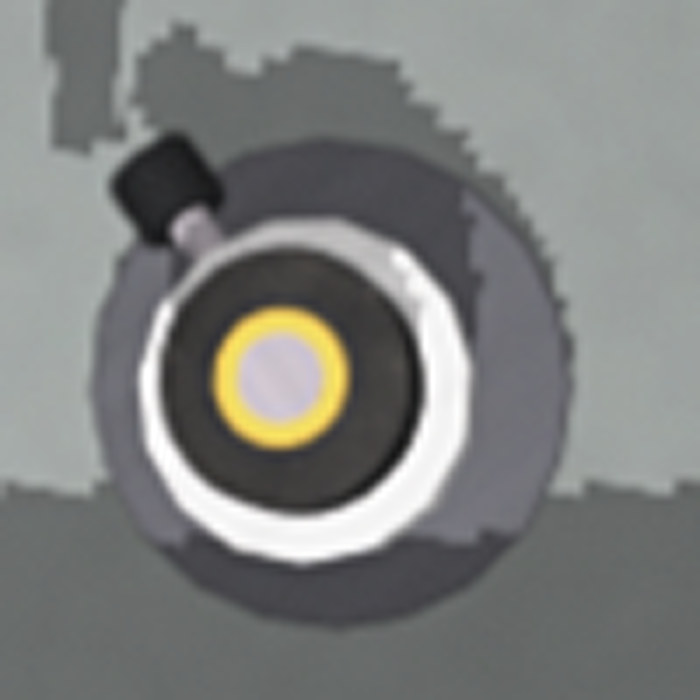

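View pics/w3b.png

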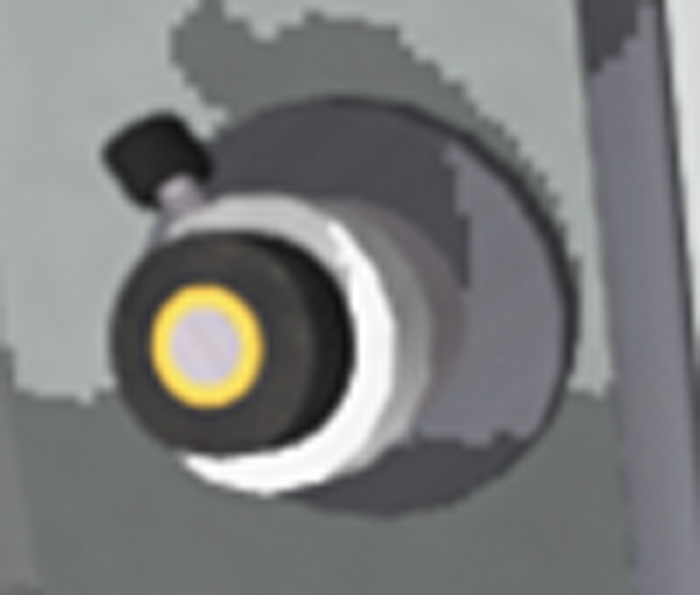

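```bash
python3 - <<'E'
from h import *
d=np.load("w3.npz"); c3=(d["K"],d["T"]); d=np.load("w4.npz"); c4=(d["K"],d["T"])
p4=lambda u,v:(265+u/7-.4,80+v/7-.4); p3=lambda u,v:(135+u/7-.4,150+v/7-.4)
def T(a,b):
    P=tri([("",p4(*a),c4),("",p3(*b),c3)]); r=[ (proj("",P,c)[0]-q).round(2) for c,q in((c4,np.array(p4(*a))),(c3,np.array(p3(*b))))]
    return P.round(1),r
S=T((281,377),(207,346));print("spot",S)
Kn=T((166,188),(157,160));print("knob",Kn)
St=T((208,238),(185,205));print("stem",St)
D=T((293,380),(232,343));print("disc approx",D)
F=[onz("",p4(333,385),z,c4).round(1) for z in (6,12,18)];print("foot",F)
k=Kn[0];
for nm,q in (("foot",F[1]),("disc",D[0]),("spot",S[0]),("stem",St[0])):
    v=k-q; print(nm,np.degrees(np.arctan2(v[1],v[0])).round(1))
E
```

```text
spot (array([508. ,  -9.3,  48.9]), [array([-0.01, -0.03]), array([0.01, 0.03])])
knob (array([525.9,   8.8,  25.3]), [array([0.02, 0.05]), array([-0.02, -0.04])])
stem (array([521.2,   2.7,  29.8]), [array([-0.05, -0.13]), array([0.06, 0.11])])
disc approx (array([507.4, -10.4,  44.4]), [array([0.  , 0.01]), array([-0.  , -0.01])])
foot [array([503.8, -13.2,   6. ]), array([504.4, -13.5,  12. ]), array([505. , -13.8,  18. ])]
foot 46.0
disc 46.1
spot 45.3
stem 52.4
```

```bash
python3 - <<'E'
from h import *
print("cap",onz("top",(330+209/3.5-.4,130+380/3.5-.4),172).round(1))
print("block top corners",[onz("top",(330+u/3.5-.4,130+v/3.5-.4),66).round(1) for u,v in ((133,349),(220,328),(247,411),(157,433))])
print("scene cap",[onz("scene",(240+380/3,140+70/3),172).round(1)])
print("purple", onz("top",(330+115/3.5,130+226/3.5),150).round(1), tri([("top",(330+115/3.5-.4,130+226/3.5-.4),None),("scene",(240+248/3,140+78/3),None)]))
plan([480,-440,235],-44,12,8)
E
```

```text
cap [ 505.7 -410.9  172. ]
block top corners [array([ 526. , -371.2,   66. ]), array([ 542.3, -432.5,   66. ]), array([ 484.2, -452.5,   66. ]), array([ 467.2, -389.3,   66. ])]
scene cap [array([ 502.3, -404.6,  172. ])]
purple [ 605.2 -350.8  150. ] [ 605.23125954 -348.93617881  161.03189864]
pos [455.3 -32.9 161.1] yaw -82.19 turn -0.666 step 34.5
[[-0.0098, 0.0449, 0.0034, np.float64(-0.167)], [-0.0098, 0.0444, 0.0071, np.float64(-0.167)], [-0.0098, 0.0437, 0.0108, np.float64(-0.167)], [-0.0098, 0.0426, 0.0144, np.float64(-0.167)], [-0.0098, 0.0413, 0.0179, np.float64(-0.167)], [-0.0098, 0.0397, 0.0213, np.float64(-0.167)], [-0.0098, 0.0377, 0.0245, np.float64(-0.167)], [-0.0098, 0.0356, 0.0276, np.float64(-0.167)], [-0.0098, 0.0332, 0.0304, 0], [-0.0098, 0.0332, 0.0304, 0], [-0.0098, 0.0332, 0.0304, 0], [-0.0098, 0.0332, 0.0304, 0]]
```

{"method": "step_arm", "body": {"targets": [[-0.01,0.045,0.0034,-0.167],[-0.01,0.044,0.007,-0.167],[-0.01,0.044,0.011,-0.167],[-0.01,0.043,0.014,-0.167],[-0.01,0.041,0.018,-0.167],[-0.01,0.04,0.021,-0.167],[-0.01,0.038,0.0245,-0.167],[-0.01,0.036,0.0275,-0.167]]}}

```text
t: 8.4
eef_pos: [475.5, -318.7, 208.3]
tool_rot: [1.742, 0.808, -1.732]
force: [0.8, 0.3, 0.2]
opening: 87.8
```

```bash
python3 - <<'E'
from h import *
st(); plan([480,-440,235],-44,4,2)
E
```

```text
t 8.4 p [ 475.5 -318.7  208.3] yaw -42.02 x [-0.0101  0.0359 -0.9993] F [0.8 0.3 0.2] op 87.8 q [-0.62  0.38  1.74  0.03  1.05  0.1 ]
pos [ 475.5 -318.7  208.3] yaw -42.02 turn 0.035 step 31.1
[[-0.0104, 0.0279, 0.0288, np.float64(0.035)], [-0.0104, 0.0284, 0.0283, np.float64(0.035)], [-0.0104, 0.0289, 0.0279, 0], [-0.0104, 0.0289, 0.0279, 0]]
```

{"method": "step_arm", "body": {"targets": [[-0.01,0.028,0.028,0.06],[-0.01,0.028,0.028,0.04],[-0.01,0.028,0.028,0],[-0.01,0.012,0.012,0],[0,0,0,0],[0,0,0,0],[0,0,0,0],[0,0,0,0]]}}

```text
t: 9.07
eef_pos: [473.6, -442.3, 230.8]
tool_rot: [1.781, 0.761, -1.775]
force: [0.3, 0.3, 0.2]
opening: 87.4
```

```bash
python3 - <<'E'
from h import *
st();c=cam("wrist")
im=robot.capture("wrist"); cv2.imwrite("pics/w5.png",im[:,:,::-1]); np.savez("w5.npz",K=c[0],T=c[1])
E
```

```text
t 9.07 p [ 473.6 -442.3  230.8] yaw -45.54 x [-0.0106  0.0344 -0.9994] F [0.3 0.3 0.2] op 87.4 q [-0.78  0.46  1.55  0.02  1.16  0.01]
```

View pics/w5.png

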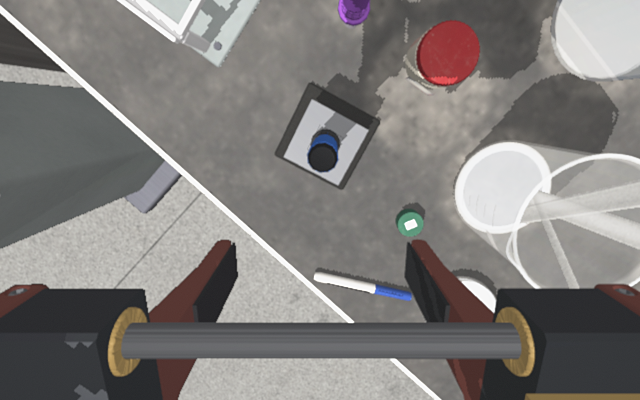

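```bash
python3 - <<'E'
from h import *
d=np.load("w5.npz"); c=(d["K"],d["T"])
crop("pics/w5.png","pics/w5a.png",270,75,390,195,6)
print("cap",onz("",(322.5,158),172,c).round(1))
print("block",np.mean([onz("",q,66,c) for q in ((316,97),(366,125),(338,184),(283,154))],axis=0).round(1))
E
```

```text
cap [ 505.1 -410.9  172. ]
block [ 506.3 -409.9   66. ]
```

View pics/w5a.png

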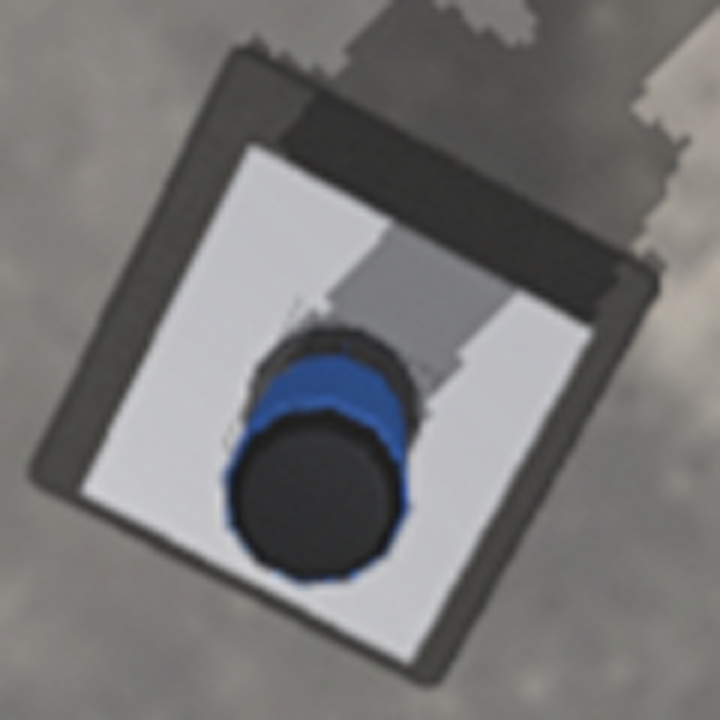

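```bash
python3 - <<'E'
from h import *
plan([505,-410.5,195],-44,4,2)
E
```

```text
pos [ 473.7 -442.   230.7] yaw -45.52 turn -0.026 step 14.3
[[0.0122, 0.0002, -0.0146, np.float64(-0.026)], [0.0122, 0.0004, -0.0146, np.float64(-0.026)], [0.0122, 0.0006, -0.0146, 0], [0.0122, 0.0006, -0.0146, 0]]
```

{"method": "step_arm", "body": {"targets": [[0.008,0.0003,-0.016,-0.024],[0.01,0.0003,-0.016,-0.024],[0.012,0.0005,-0.015,0],[0.012,0.0005,-0.012,0],[0.004,0,0,0],[0,0,0,0],[0,0,0,0],[0,0,0,0]]}}

```text
t: 9.78
eef_pos: [509.8, -400.0, 191.1]
tool_rot: [1.758, 0.792, -1.754]
force: [0.6, 0.5, 0.5]
opening: 87.6
```

```bash
python3 - <<'E'
from h import *
st(); plan([505,-410.5,150],-44,4,2)
E
```

```text
t 9.78 p [ 509.8 -400.   191.1] yaw -43.56 x [-0.0143  0.0379 -0.9992] F [0.6 0.5 0.5] op 87.6 q [-0.69  0.51  1.57  0.02  1.1   0.06]
pos [ 509.8 -400.   191.1] yaw -43.56 turn 0.008 step 10.7
[[0.0136, 0.0018, 0.0039, np.float64(0.008)], [0.0136, 0.0018, 0.0039, np.float64(0.008)], [0.0136, 0.0018, 0.0039, 0], [0.0136, 0.0018, 0.0039, 0]]
```

{"method": "step_arm", "body": {"targets": [[0.006,0.001,0.004,0],[0.012,0.002,0.005,0],[0.018,0.002,0.004,0],[0.018,0.001,0.001,0],[0.018,0,0,0],[0.012,0,0,0],[0.004,0,0,0],[0,0,0,0]]}}

```text
t: 10.45
eef_pos: [502.1, -412.9, 118.5]
tool_rot: [1.76, 0.786, -1.757]
force: [-0.9, -0.1, -0.1]
opening: 87.9
```

```bash
python3 - <<'E'
from h import *
st(); plan([505,-410.5,107],-44,4,2)
E
```

```text
t 10.45 p [ 502.1 -412.9  118.5] yaw -43.82 x [-0.0133  0.0363 -0.9993] F [-0.9 -0.1 -0.1] op 87.9 q [-0.72  0.6   1.61  0.02  0.97  0.04]
pos [ 502.1 -412.9  118.5] yaw -43.82 turn 0.003 step 3.0
[[0.0038, 0.0003, -0.0012, np.float64(0.003)], [0.0038, 0.0003, -0.0012, np.float64(0.003)], [0.0038, 0.0003, -0.0012, 0], [0.0038, 0.0003, -0.0012, 0]]
```

{"method": "step_arm", "body": {"targets": [[0.005,0.0003,-0.0015,0],[0.006,0.0003,-0.0015,0],[0.003,0.0003,-0.001,0],[0,0,0,0],[0,0,0,0],[0,0,0,0],[0,0,0,0],[0,0,0,0]], "fingers": 0, "force": 40}}

```text
t: 11.12
eef_pos: [505.9, -411.7, 108.9]
tool_rot: [1.761, 0.783, -1.754]
force: [0.6, -0.1, 0.2]
opening: 38.1
```

{"method": "step_arm", "body": {"targets": [[0,0,0,0],[0,0,0,0],[0,0,0,0],[0,0,0,0],[0,0,0,0],[0,0,0,0],[0,0,0,0],[0,0,0,0]]}}

```text
t: 11.78
eef_pos: [506.1, -411.8, 109.5]
tool_rot: [1.761, 0.782, -1.753]
force: [0.1, -0.5, 0.2]
opening: 21.9
```

```bash
python3 - <<'E'
from h import *
st(); print(robot.get_obs()["moment"])
E
```

```text
t 11.78 p [ 506.1 -411.8  109.5] yaw -43.81 x [-0.0099  0.0335 -0.9994] F [ 0.1 -0.5  0.2] op 21.9 q [-0.71  0.61  1.61  0.02  0.95  0.04]
[ 0.00870945 -0.09628438 -0.02334299]
```

{"method": "step_arm", "body": {"targets": [[0,-0.003,0,0],[0,-0.003,0,0],[0,-0.003,0,0],[0,-0.003,0,0],[0,-0.003,0,0],[0,0,0,0],[0,0,0,0],[0,0,0,0]]}}

```text
t: 12.45
eef_pos: [504.0, -409.9, 110.7]
tool_rot: [1.763, 0.76, -1.739]
force: [1.2, -0.6, -1.1]
opening: 21.5
```

```bash
python3 - <<'E'
from h import *
st()
E
```

```text
t 12.45 p [ 504.  -409.9  110.7] yaw -43.83 x [ 0.0063  0.0184 -0.9998] F [ 1.2 -0.6 -1.1] op 21.5 q [-0.71  0.6   1.63  0.02  0.92  0.04]
```

{"method": "step_arm", "body": {"targets": [[0,-0.003,0,0],[0,-0.003,0,0],[0,0,0,0],[-0.009,0,0,0],[-0.014,0,0,0],[-0.014,0,0,0],[-0.008,0,0,0],[0,0,0,0]]}}

```text
t: 13.12
eef_pos: [503.2, -409.7, 147.9]
tool_rot: [1.765, 0.751, -1.732]
force: [0.5, -0.0, -2.3]
opening: 21.4
```

```bash
python3 - <<'E'
from h import *
st();c=cam("wrist")
im=robot.capture("wrist"); cv2.imwrite("pics/w6.png",im[:,:,::-1]); np.savez("w6.npz",K=c[0],T=c[1])
im=robot.capture("scene"); cv2.imwrite("pics/s6.png",im[:,:,::-1]); crop("pics/s6.png","pics/s6a.png",300,110,440,250,5)
E
```

```text
t 13.12 p [ 503.2 -409.7  147.9] yaw -43.83 x [ 0.0134  0.0124 -0.9998] F [ 0.5 -0.  -2.3] op 21.4 q [-0.71  0.54  1.63  0.02  0.97  0.04]
```

View pics/w6.png

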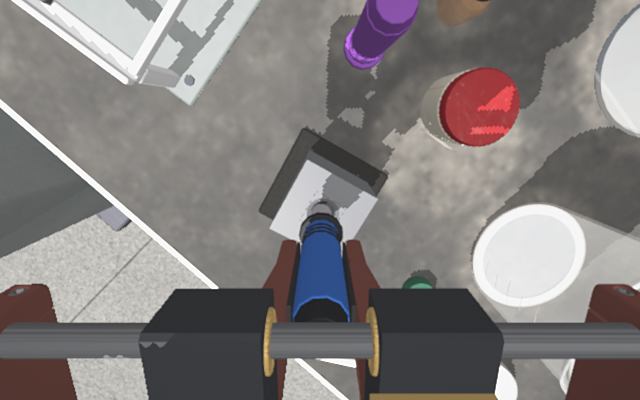

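View pics/s6a.png

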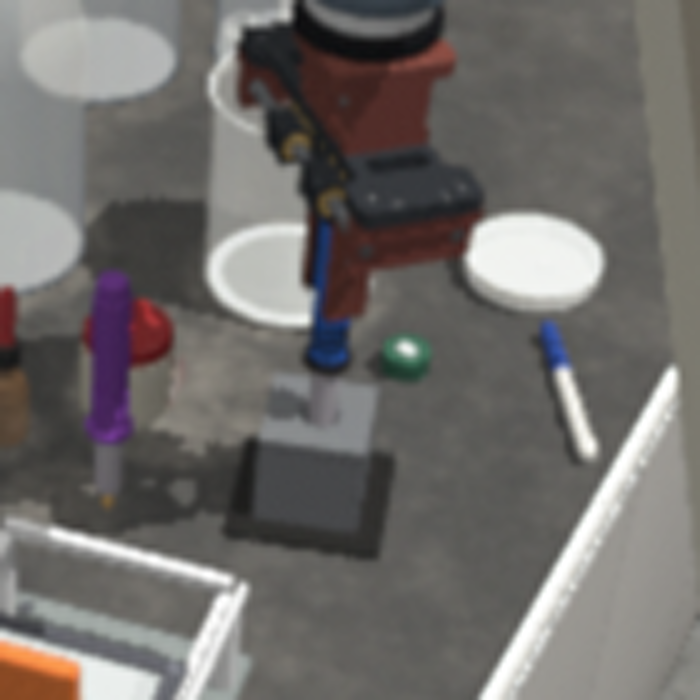

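{"method": "step_arm", "body": {"targets": [[0,0,0,0],[0,0,-0.004,0],[0,0,-0.005,0],[0,0,-0.005,0],[0,0,-0.005,0],[0,0,-0.005,0],[0,0,-0.004,0],[0,0,0,0]], "force": 6}}

```text
t: 13.88
eef_pos: [518.5, -392.8, 146.0]
tool_rot: [1.763, 0.752, -1.734]
force: [2.0, -1.0, -2.7]
opening: 22.1
```

```bash
python3 - <<'E'
from h import *
st();c=cam("wrist")
im=robot.capture("wrist"); cv2.imwrite("pics/w7.png",im[:,:,::-1]); np.savez("w7.npz",K=c[0],T=c[1])
im=robot.capture("scene"); cv2.imwrite("pics/s7.png",im[:,:,::-1]); crop("pics/s7.png","pics/s7a.png",300,110,440,250,5)
E
```

```text
t 13.88 p [ 518.5 -392.8  146. ] yaw -43.8 x [ 0.0116  0.0124 -0.9999] F [ 2.  -1.  -2.7] op 22.1 q [-0.67  0.55  1.62  0.02  0.97  0.08]
```

View pics/w7.png

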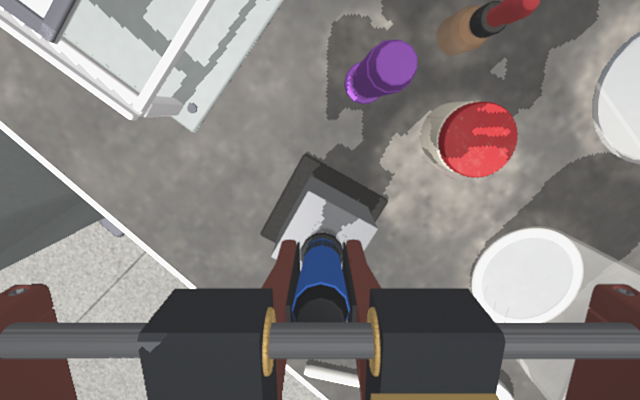

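View pics/s7a.png

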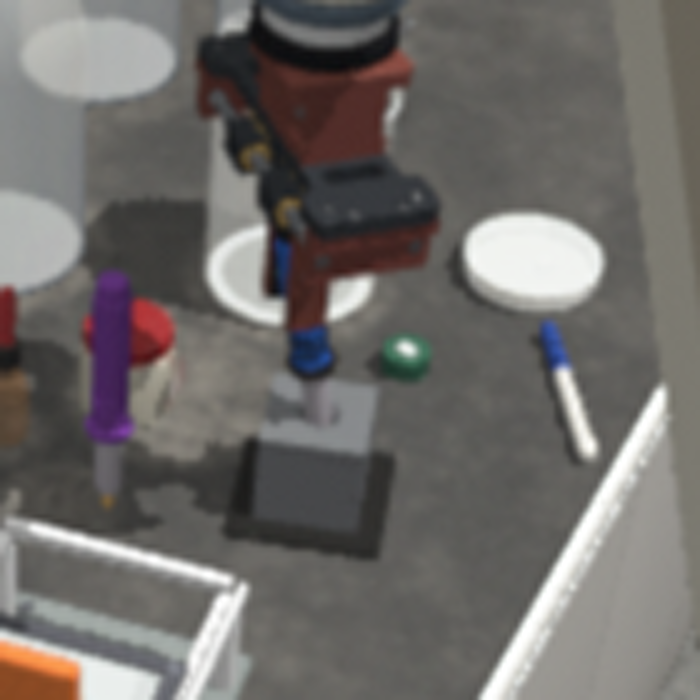

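```bash
cat >> h.py <<'E'
def probe_pts(p,M,th,s,phi=0):
    """axis from tool; th: tilt (rad) about tool y, phi about z; s: grasp is s mm above probe_grip. returns grip point, axis(up), e1,e2"""
    a=M@R.from_euler("xyz",[0,th,phi]).apply([-1,0,0]); G=p-19*M[:,0]-s*a
    e1=M[:,1]-a*(a@M[:,1]); e1/=np.linalg.norm(e1); e2=np.cross(a,e1)
    return G,a,e1,e2
def circ(G,a,e1,e2,h,r,n=40):
    t=np.linspace(0,2*np.pi,n); return G+h*a+r*(np.outer(np.cos(t),e1)+np.outer(np.sin(t),e2))
RINGS=[(46,11),(36,11),(-54,11),(-54,14),(-60,14),(-60,8),(-105,8)]
def overlay(imf,out,c,p,M,th,s,box,sc,phi=0):
    im=cv2.imread(imf); x0,y0,x1,y1=box
    im=cv2.resize(im[y0:y1,x0:x1],None,fx=sc,fy=sc,interpolation=cv2.INTER_CUBIC)
    B=probe_pts(p,M,th,s,phi)
    for h,r in RINGS:
        q=((proj("",circ(*B,h,r),c)-[x0,y0]+.5)*sc).astype(int)
        cv2.polylines(im,[q],True,(0,255,255),1)
    q=((proj("",np.array([B[0]+46*B[1],B[0]-119*B[1]]),c)-[x0,y0]+.5)*sc).astype(int)
    cv2.line(im,tuple(map(int,q[0])),tuple(map(int,q[1])),(0,255,0),1)
    cv2.imwrite(out,im)
E
python3 - <<'E'
from h import *
p,M=axes(); a=M@R.from_euler("y",.2).apply([-1,0,0]); print(a)
c=cam("wrist")
ims=[]
for th in (10,13,16):
    overlay("pics/w7.png",f"pics/_o{th}.png",c,p,M,np.radians(th)*(1 if a@[.7,.7,0]>0 else -1),3,(270,200,370,350),4)
    ims.append(cv2.resize(cv2.imread(f"pics/_o{th}.png"),(266,400)))
    i=cv2.imread(f"pics/_o{th}.png"); ims[-1]=i[:600,60:325]
cv2.imwrite("pics/o7.png",np.hstack(ims))
E
```

```text
[-0.14885345 -0.15539852  0.97657255]
```

View pics/o7.png

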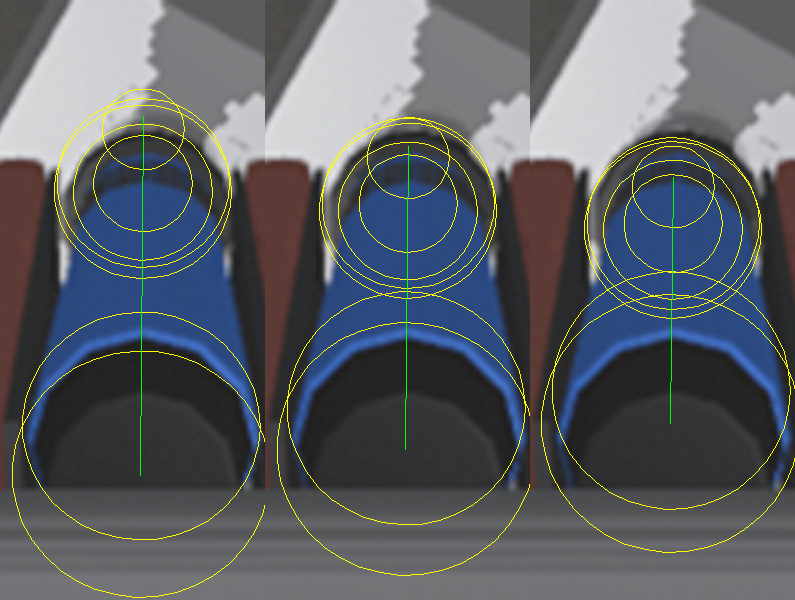

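```bash
python3 - <<'E'
from h import *
crop("pics/w7.png","pics/w7a.png",280,220,365,330,7)
E
```

```text
(no output)
```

View pics/w7a.png

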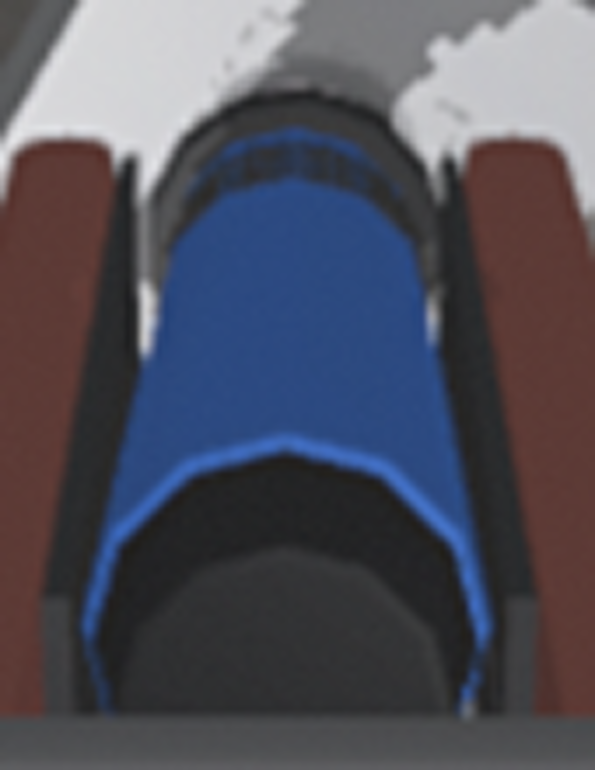

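```bash
python3 - <<'E'
from h import *
crop("pics/w6.png","pics/w6a.png",280,180,365,330,5)
E
```

```text
(no output)
```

View pics/w6a.png

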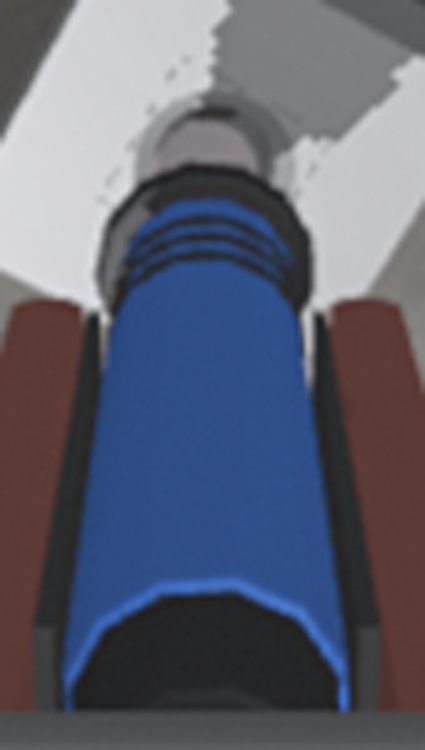

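```bash
python3 - <<'E'
from h import *
from scipy.optimize import least_squares
def pose(c):  # tool pose from cam pose (fixed mount)
    K,T=c; return T
# mount from now
p,M=axes(); K,T=cam("wrist"); Rc=T[:3,:3]; C=-Rc.T@T[:3,3]
Mc=M.T@Rc.T; Ct=M.T@(C-p)   # cam axes in tool, cam centre in tool
def pj(P): # P in tool coords
    q=(P-Ct)@Mc*[1,-1,-1]; q=q@K.T; return q[:,:2]/q[:,2:]
def feats(th,s,dz):
    a=np.array([-np.cos(th),0,np.sin(th)*-1]); e1=np.array([0,1.,0]); e2=np.cross(a,e1)
    G=np.array([-19,0,dz])-s*a
    f=lambda h,r: pj(circ(G,a,e1,e2,h,r,200))
    r36=f(36,11); c1=np.vstack([f(-54,14),f(-60,14)])
    return np.array([r36[:,1].min(), c1[:,1].min(), np.ptp(r36[:,0]), np.ptp(c1[:,0])])
# th>0: top leans to -z
for th in np.radians([-1,0,1,12,13,14]): print(np.degrees(th).round(),feats(th,3,0).round(1))
m6=np.array([296.0,212.6,57.4,43]); m7=np.array([282.0,232.8,57.4,41.4])
for dth in (-1,0,1):
    t6=np.radians(-1.03+dth)  # vertical in world => 
    r=least_squares(lambda v: (feats(t6,v[0],v[1])-m6)/[1,1,2,2],[3,0]); print(dth,r.x.round(2),r.fun.round(1))
    dz=r.x[1]
    r=least_squares(lambda v: (feats(v[0],v[1],dz)-m7)/[1,1,2,2],[.2,3]); print("  ->",np.degrees(r.x[0]).round(2),r.x[1].round(2),r.fun.round(1))
E
```

```text
-1.0 [296.1 206.8  58.8  44.8]
0.0 [294.4 208.3  58.9  44.7]
1.0 [292.8 209.9  59.   44.6]
12.0 [274.1 227.4  59.5  44.2]
13.0 [272.4 229.   59.5  44.2]
14.0 [270.8 230.7  59.5  44.2]
-1 [17.45  9.07] [ 0.9 -1.5 -2.7 -0.7]
  -> 10.58 20.56 [ 0.6  0.3 -3.1 -0.4]
0 [13.32  6.74] [ 0.6 -1.  -1.8 -0.3]
  -> 11.27 13.79 [ 0.3  0.2 -1.7  0.2]
1 [9.3  4.62] [ 0.3 -0.4 -0.9  0.1]
  -> 11.88 7.28 [-0.  -0.  -0.2  0.9]
```

```bash
cat > fit.py <<'E'
from h import *
from scipy.optimize import least_squares
p,M=axes(); K,T=cam("wrist"); Rc=T[:3,:3]; C=-Rc.T@T[:3,3]
Mc=M.T@Rc.T; Ct=M.T@(C-p)
def pj(P):
    q=(P-Ct)@Mc*[1,-1,-1]; q=q@K.T; return q[:,:2]/q[:,2:]
def feats(th,s,dz):
    a=np.array([-np.cos(th),0,-np.sin(th)]); e1=np.array([0,1.,0]); e2=np.cross(a,e1)
    G=np.array([-19,0,dz])-s*a
    f=lambda h,r: pj(circ(G,a,e1,e2,h,r,200))
    r36=f(36,11); c1=np.vstack([f(-54,14),f(-60,14)])
    return np.array([r36[:,1].min(), c1[:,1].min(), np.ptp(r36[:,0]), np.ptp(c1[:,0])])
m6=np.array([296.0,212.6,57.4,43])
def run(m,lab):
  for t in (0,1,2):
    r=least_squares(lambda v: (feats(np.radians(t),v[0],v[1])-m6)/[1,1,2,2],[3,0]); dz=r.x[1]
    q=least_squares(lambda v: (feats(v[0],v[1],dz)-m)/[1,1,2,2],[.2,3]); print(lab,"t6",t,"s6,dz",r.x.round(2),"th",np.degrees(q.x[0]).round(2),"s",q.x[1].round(2),q.fun.round(1))
if __name__=="__main__": run(np.array([282.0,232.8,57.4,41.4]),"w7")
E
python3 fit.py; python3 -c "
from h import *
st()"
```

```text
w7 t6 0 s6,dz [9.18 4.56] th 11.9 s 7.09 [-0.  -0.  -0.2  0.9]
w7 t6 1 s6,dz [5.29 2.66] th 12.37 s 1.04 [-0.4 -0.5  1.3  1.5]
w7 t6 2 s6,dz [1.54 0.97] th 12.69 s -4.34 [-0.8 -1.2  2.8  2.2]
t 13.98 p [ 518.2 -393.2  146.1] yaw -43.81 x [ 0.0116  0.0123 -0.9999] F [ 1.  -2.  -0.9] op 21.9 q [-0.68  0.55  1.62  0.02  0.97  0.08]
```

{"method": "step_arm", "body": {"targets": [[0,0,-0.003,0],[0,0,-0.003,0],[0,0,-0.003,0],[0,0,0,0],[0,0,0,0],[0,0,0,0],[0,0,0,0],[0,0,0,0]]}}

```text
t: 14.65
eef_pos: [522.7, -388.1, 145.9]
tool_rot: [1.763, 0.752, -1.735]
force: [1.1, -1.7, -3.0]
opening: 21.9
```

```bash
python3 - <<'E'
from h import *
st();c=cam("wrist")
im=robot.capture("wrist"); cv2.imwrite("pics/w8.png",im[:,:,::-1]); crop("pics/w8.png","pics/w8a.png",280,220,365,330,7)
E
```

```text
t 14.65 p [ 522.7 -388.1  145.9] yaw -43.84 x [ 0.0108  0.0124 -0.9999] F [ 1.1 -1.7 -3. ] op 21.9 q [-0.66  0.55  1.62  0.02  0.97  0.09]
```

View pics/w8a.png

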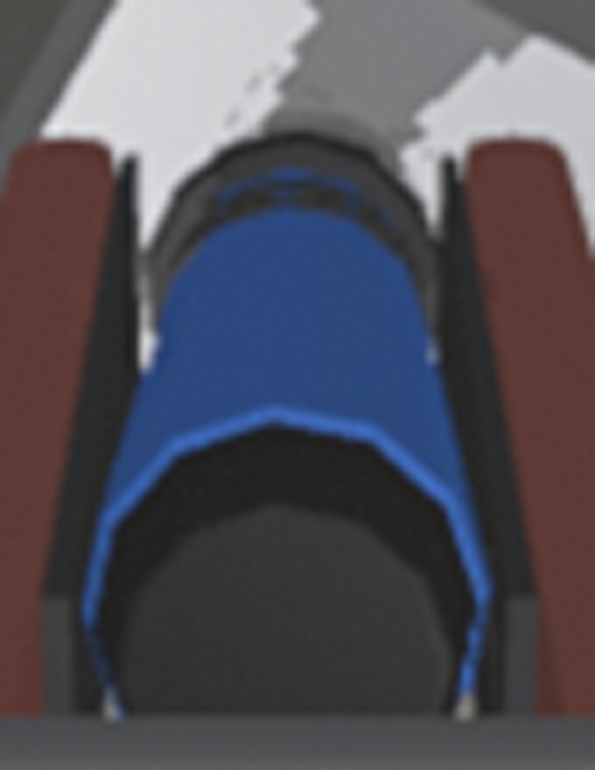

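```bash
python3 - <<'E'
from fit import *
run(np.array([277.8,238.4,57.4,42]),"w8")
E
```

```text
w8 t6 0 s6,dz [9.18 4.6 ] th 15.11 s 6.48 [-0.1 -0.1 -0.   0.6]
w8 t6 1 s6,dz [5.3 2.7] th 15.48 s -0.73 [-0.7 -0.8  1.8  1.4]
w8 t6 2 s6,dz [1.55 1.01] th 15.61 s -6.83 [-1.3 -2.   3.5  2.1]
```

{"method": "step_arm", "body": {"targets": [[0,0,0,0],[0,0,0,0],[-0.006,0,-0.0016,0],[-0.012,0,-0.003,0],[-0.024,0,-0.006,0],[-0.035,0,-0.007,0],[-0.03,0,0,0],[-0.01,0,0,0]], "force": 40}}

```text
t: 15.37
eef_pos: [527.5, -374.6, 235.0]
tool_rot: [1.763, 0.768, -1.746]
force: [0.8, -0.8, -1.6]
opening: 21.1
```

```bash
python3 - <<'E'
from h import *
st()
im=robot.capture("scene"); cv2.imwrite("pics/s9.png",im[:,:,::-1]); crop("pics/s9.png","pics/s9a.png",290,60,440,210,5); st()
E
```

```text
t 15.37 p [ 527.5 -374.6  235. ] yaw -43.93 x [-9.000e-04  2.460e-02 -9.997e-01] F [ 0.8 -0.8 -1.6] op 21.1 q [-0.65  0.45  1.56  0.02  1.15  0.11]
t 15.42 p [ 527.9 -374.9  235.6] yaw -43.93 x [ 5.000e-04  2.370e-02 -9.997e-01] F [ 0.6 -1.  -0.9] op 21.6 q [-0.65  0.45  1.56  0.02  1.15  0.11]
```

View pics/s9a.png

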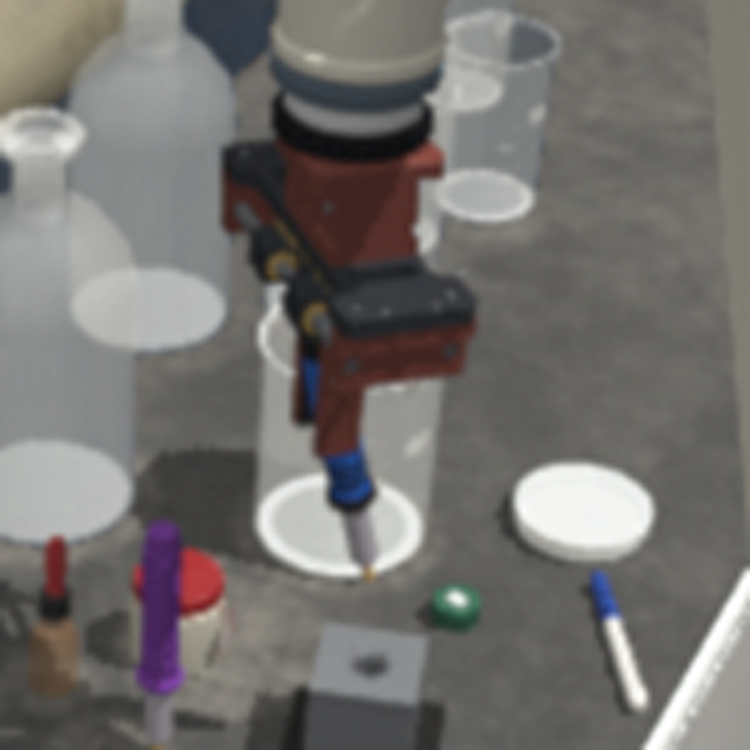

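```bash
python3 - <<'E'
from h import *
p,M=axes(); print(p.round(1),M.round(3).tolist())
for th,s in ((15,3),(16,3),(15,0),(15,6)):
    B=probe_pts(p,M,-np.radians(th),s); a=B[1]
    if a@M[:,2]>0: B=probe_pts(p,M,np.radians(th),s); a=B[1]
    print(th,s,"axis",a.round(3),"lean",np.degrees(np.arccos(a[2])).round(1),np.degrees(np.arctan2(a[1],a[0])).round(1),"tip",proj("scene",[B[0]-119*a]).round(1),"collar",proj("scene",[B[0]-57*a]).round(1),"cap",proj("scene",[B[0]+46*a]).round(1))
C=cam("scene");print("scene cam at",(-C[1][:3,:3].T@C[1][:3,3]).round(0))
crop("pics/s9.png","pics/s9b.png",340,140,390,190,12)
E
```

```text
[ 527.9 -374.9  235.6] [[0.001, 0.72, -0.694], [0.024, -0.694, -0.72], [-1.0, -0.016, -0.017]]
15 3 axis [0.179 0.163 0.97 ] lean 14.0 42.4 tip [[362.9 175.3]] collar [[359.2 158. ]] cap [[352.4 126.5]]
16 3 axis [0.191 0.176 0.966] lean 15.0 42.6 tip [[363.6 175. ]] collar [[359.6 157.9]] cap [[352.1 126.6]]
15 0 axis [0.179 0.163 0.97 ] lean 14.0 42.4 tip [[362.7 174.5]] collar [[359.  157.2]] cap [[352.2 125.5]]
15 6 axis [0.179 0.163 0.97 ] lean 14.0 42.4 tip [[363.1 176.1]] collar [[359.4 158.9]] cap [[352.6 127.4]]
scene cam at [152. 518. 905.]
```

View pics/s9b.png

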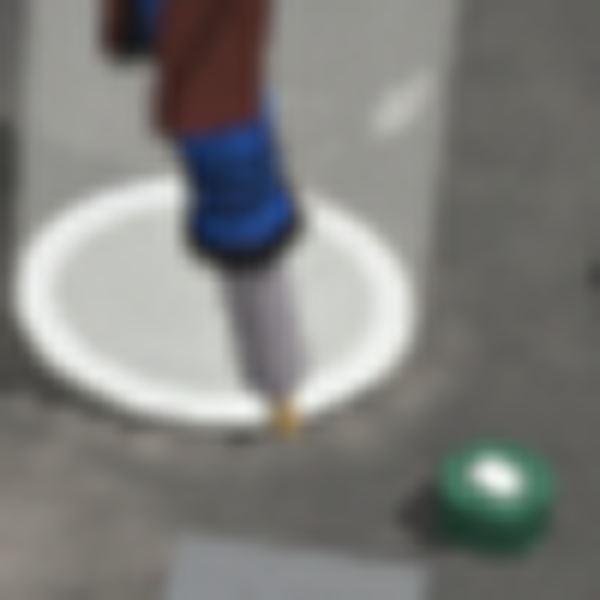

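```bash
cat >> h.py <<'E'
S=np.array([508.0,-9.3,48.9]); TH=np.radians(15.3); SS=4.0
def hand():
    """in-tool: axis and grasp"""
    return np.array([-np.cos(TH),0,-np.sin(TH)])
def target(comp,M):
    a=M@hand(); tip_to_grasp=119-comp+SS
    return S+tip_to_grasp*a+19*M[:,0]
def report(n=4,comp=0):
    p,M=axes(); a=M@hand(); n0=np.array([np.sin(np.radians(15))*np.cos(np.radians(46)),np.sin(np.radians(15))*np.sin(np.radians(46)),np.cos(np.radians(15))])
    tip=p-19*M[:,0]-(119+SS)*a
    print("axis",a.round(3),"err deg",np.degrees(np.arccos(a@n0)).round(2),"lean",np.degrees(np.arccos(a[2])).round(1),"dir",np.degrees(np.arctan2(a[1],a[0])).round(1),"freetip-S",(tip-S).round(1),"along normal",((tip-S)@n0).round(1),"lateral",((tip-S)-n0*((tip-S)@n0)).round(1))
    d=target(comp,M)-p
    print("to go (world)",d.round(1),"tool units",(M.T@d/750).round(4),"per",n,(M.T@d/750/n).round(4))
E
python3 -c "
from h import *
report(10,-20); st()
p,M=axes(); plan([p[0]+2,p[1]+386,p[2]+3],-44,11)"
```

```text
axis [0.183 0.167 0.969] err deg 1.12 lean 14.3 dir 42.5 freetip-S [  -2.5 -386.6   86.5] along normal 11.1 lateral [  -4.5 -388.7   75.8]
to go (world) [  6.2 390.  -67.1] tool units [ 0.1018 -0.3533 -0.3785] per 10 [ 0.0102 -0.0353 -0.0379]
t 15.42 p [ 527.9 -374.9  235.6] yaw -43.93 x [ 5.000e-04  2.370e-02 -9.997e-01] F [ 0.6 -1.  -0.9] op 21.6 q [-0.65  0.45  1.56  0.02  1.15  0.11]
pos [ 527.9 -374.9  235.6] yaw -43.93 turn 0.001 step 35.1
[[0.0007, -0.0323, -0.0339, np.float64(0.0)], [0.0007, -0.0323, -0.0339, np.float64(0.0)], [0.0007, -0.0323, -0.0339, np.float64(0.0)], [0.0007, -0.0323, -0.0338, np.float64(0.0)], [0.0007, -0.0323, -0.0338, np.float64(0.0)], [0.0007, -0.0323, -0.0338, np.float64(0.0)], [0.0007, -0.0323, -0.0338, np.float64(0.0)], [0.0007, -0.0323, -0.0338, np.float64(0.0)], [0.0007, -0.0323, -0.0338, np.float64(0.0)], [0.0007, -0.0323, -0.0338, np.float64(0.0)], [0.0007, -0.0323, -0.0338, np.float64(0.0)]]
```

{"method": "step_arm", "body": {"targets": [[-0.003,-0.01,-0.011,0],[0,-0.02,-0.021,0],[0.0005,-0.026,-0.027,0],[0.0005,-0.028,-0.029,0],[0.0005,-0.028,-0.029,0],[0.0005,-0.028,-0.029,0],[0.0005,-0.028,-0.029,0],[0.0005,-0.028,-0.029,0]]}}

```text
t: 16.08
eef_pos: [521.6, -151.9, 233.7]
tool_rot: [1.766, 0.772, -1.763]
force: [0.8, 0.9, -2.1]
opening: 21.7
```

```bash
python3 -c "
from h import *
report(6,-30); st()"
```

```text
axis [0.196 0.158 0.968] err deg 1.86 lean 14.6 dir 38.9 freetip-S [ -10.2 -162.6   84.7] along normal 49.7 lateral [ -19.2 -171.9   36.7]
to go (world) [ 16.1 167.4 -55.7] tool units [ 0.081  -0.1388 -0.1731] per 6 [ 0.0135 -0.0231 -0.0289]
t 16.08 p [ 521.6 -151.9  233.7] yaw -44.48 x [-0.0112  0.0313 -0.9994] F [ 0.8  0.9 -2.1] op 21.7 q [-0.32  0.3   1.79  0.03  1.07  0.44]
```

{"method": "step_arm", "body": {"targets": [[0,-0.027,-0.033,0],[0,-0.027,-0.033,0],[0,-0.026,-0.032,0],[0,-0.022,-0.028,0],[0,-0.014,-0.018,0],[0,-0.006,-0.008,0],[0,0,0,0],[0,0,0,0]]}}

```text
t: 16.75
eef_pos: [524.2, 11.7, 229.7]
tool_rot: [1.751, 0.791, -1.779]
force: [-0.6, -0.5, -2.5]
opening: 21.8
```

```bash
python3 -c "
from h import *
report(6,-20); st()"
```

```text
axis [0.215 0.153 0.965] err deg 2.74 lean 15.3 dir 35.6 freetip-S [-9.6  1.4 81.1] along normal 76.9 lateral [-23.5 -12.9   6.8]
to go (world) [ 13.9   1.6 -61.8] tool units [ 0.0818  0.0158 -0.0141] per 6 [ 0.0136  0.0026 -0.0024]
t 16.75 p [524.2  11.7 229.7] yaw -44.17 x [-0.0318  0.0372 -0.9988] F [-0.6 -0.5 -2.5] op 21.8 q [-0.02  0.28  1.83  0.04  1.07  0.73]
```

{"method": "step_arm", "body": {"targets": [[0.006,0.002,-0.002,-0.065],[0.012,0.003,-0.004,-0.065],[0.014,0.004,-0.004,-0.065],[0.012,0.004,-0.003,-0.05],[0.005,0.002,-0.001,0],[0,0,0,0],[0,0,0,0],[0,0,0,0]]}}

```text
t: 17.42
eef_pos: [536.2, 6.1, 189.3]
tool_rot: [1.67, 0.878, -1.701]
force: [0.0, -0.5, -2.7]
opening: 21.6
```

```bash
python3 -c "
from h import *
report(6,-20); st()"
```

```text
axis [0.195 0.175 0.965] err deg 1.11 lean 15.2 dir 41.8 freetip-S [ 4.8 -6.7 40.7] along normal 38.9 lateral [ -2.2 -14.    3.1]
to go (world) [ -0.9  10.2 -21.4] tool units [ 0.029  -0.0078 -0.0099] per 6 [ 0.0048 -0.0013 -0.0016]
t 17.42 p [536.2   6.1 189.3] yaw -37.42 x [-0.0362  0.0361 -0.9987] F [ 0.  -0.5 -2.7] op 21.6 q [-0.03  0.35  1.83  0.04  1.    0.6 ]
```

{"method": "step_arm", "body": {"targets": [[0.006,-0.003,-0.003,-0.05],[0.01,-0.003,-0.004,-0.05],[0.009,-0.002,-0.003,0],[0.006,-0.001,-0.002,0],[0.002,0,0,0],[0,0,0,0],[0,0,0,0],[0,0,0,0]]}}

```text
t: 18.08
eef_pos: [534.9, 19.7, 163.5]
tool_rot: [1.635, 0.916, -1.661]
force: [-0.4, -0.5, -2.3]
opening: 21.5
```

```bash
python3 - <<'E'
from h import *
report(6,-10); st()
im=robot.capture("scene"); cv2.imwrite("pics/s10.png",im[:,:,::-1]); crop("pics/s10.png","pics/s10a.png",230,200,350,320,6)
im=robot.capture("wrist"); cv2.imwrite("pics/w10.png",im[:,:,::-1])
im=robot.capture("top"); cv2.imwrite("pics/t10.png",im[:,:,::-1])
print(proj("scene",[S]).round(1)); p,M=axes(); a=M@hand(); print(proj("scene",[p-19*M[:,0]-(119+SS)*a]).round(1))
E
```

```text
axis [0.182 0.183 0.966] err deg 0.22 lean 15.0 dir 45.1 freetip-S [ 5.2  5.8 14.8] along normal 16.3 lateral [ 2.2  2.8 -1. ]
to go (world) [-3.3 -4.  -5.1] tool units [ 0.0067 -0.0004  0.007 ] per 6 [ 0.0011 -0.0001  0.0012]
t 18.08 p [534.9  19.7 163.5] yaw -34.27 x [-0.0348  0.0361 -0.9987] F [-0.4 -0.5 -2.3] op 21.5 q [-0.01  0.39  1.85  0.04  0.94  0.57]
[[288.3 296.9]]
[[284.8 293.7]]
```

View pics/s10a.png

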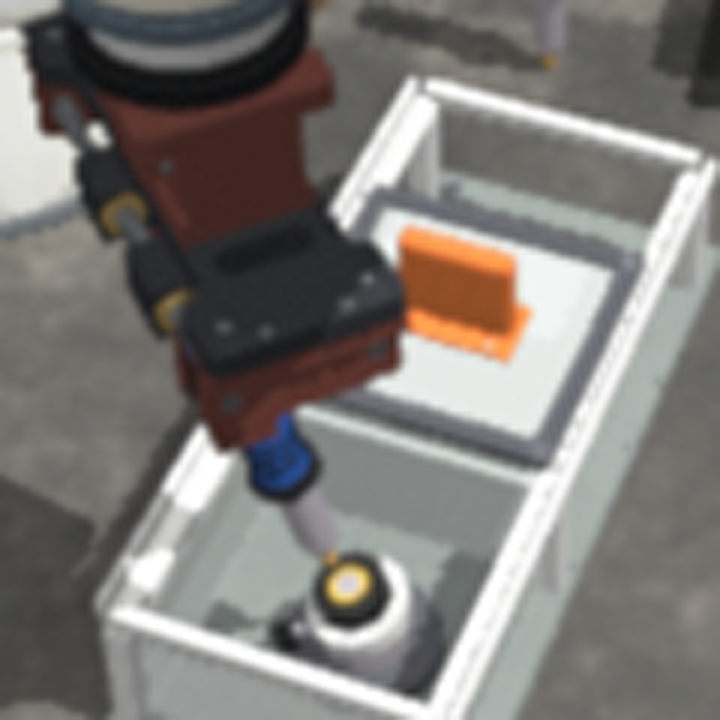

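View pics/w10.png

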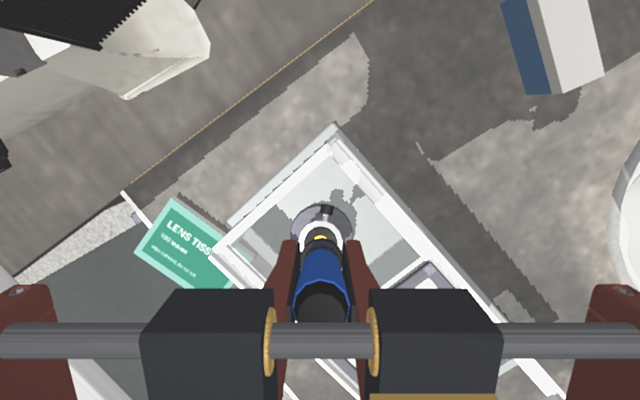

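View pics/t10.png

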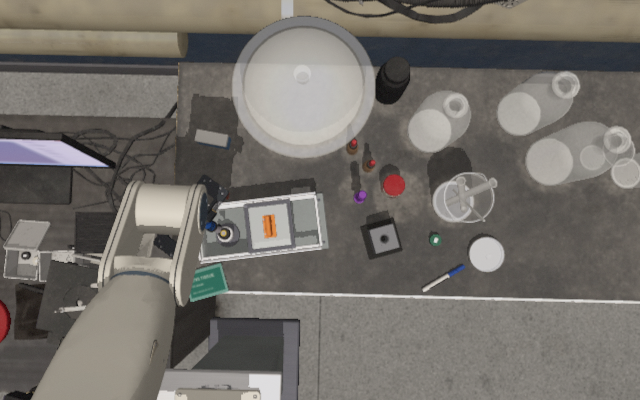

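```bash
python3 - <<'E'
from h import *
crop("pics/t10.png","pics/t10a.png",195,200,255,260,11)
crop("pics/s10.png","pics/s10b.png",265,275,310,310,14)
crop("pics/w10.png","pics/w10a.png",280,195,365,330,5)
p,M=axes(); a=M@hand(); print(proj("top",[S,p-19*M[:,0]-(119+SS)*a]).round(1)); print(proj("wrist",[S]).round(1))
E
```

```text
[[222.7 233.1]
 [219.4 230.8]]
[[319.9 243.6]]
```

View pics/t10a.png

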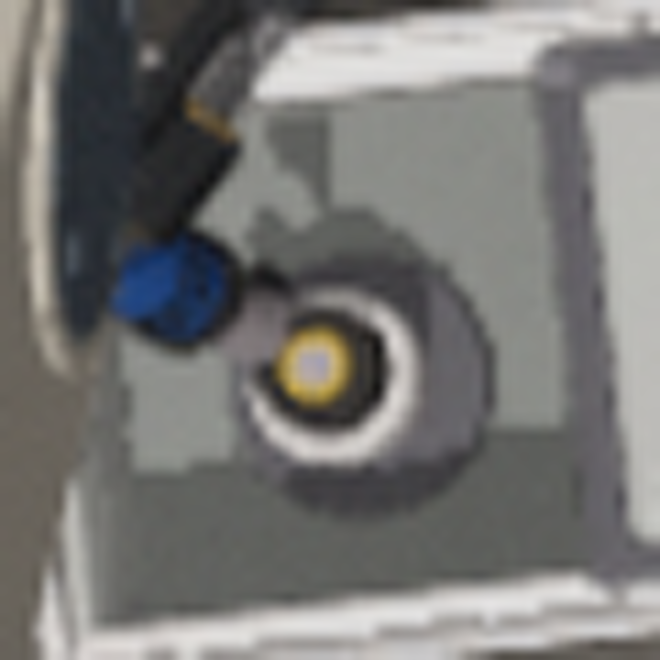

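View pics/s10b.png

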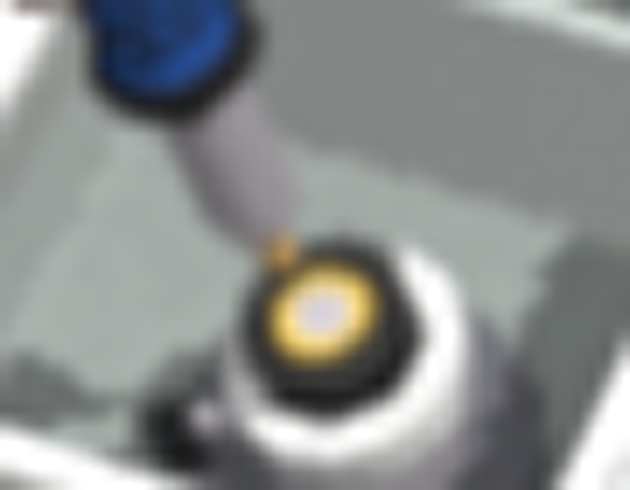

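View pics/w10a.png

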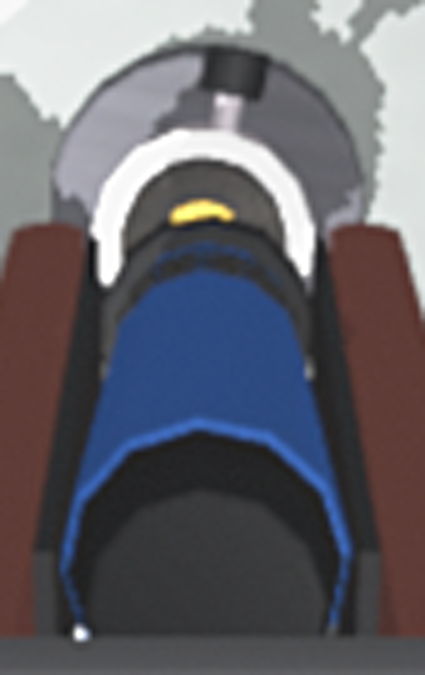

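```bash
python3 - <<'E'
from h import *
p,M=axes(); st(); print((M.T@np.array([-3.8,-4.9,-10.5])/750/4).round(4))
E
```

```text
t 18.23 p [535.   19.6 163.7] yaw -34.28 x [-0.0343  0.0361 -0.9988] F [ 0.3  0.5 -2.4] op 21.2 q [-0.01  0.39  1.85  0.04  0.94  0.57]
[0.0035 0.     0.0021]
```

{"method": "step_arm", "body": {"targets": [[0.003,0,0.002,0],[0.004,0,0.0025,0],[0.004,0,0.0025,0],[0.002,0,0.0015,0],[0,0,0,0],[0,0,0,0],[0,0,0,0],[0,0,0,0]]}}

```text
t: 18.9
eef_pos: [530.9, 13.6, 153.2]
tool_rot: [1.637, 0.915, -1.661]
force: [0.1, 0.1, -2.8]
opening: 21.3
```

```bash
python3 - <<'E'
from h import *
report(6,0); st()
im=robot.capture("scene"); cv2.imwrite("pics/s11.png",im[:,:,::-1]); crop("pics/s11.png","pics/s11b.png",265,275,310,310,14)
im=robot.capture("top"); cv2.imwrite("pics/t11.png",im[:,:,::-1]); crop("pics/t11.png","pics/t11a.png",200,215,245,250,14)
p,M=axes(); a=M@hand(); t=p-19*M[:,0]-(119+SS)*a
for n,o in (("scene",(265,275)),("top",(200,215))): print(n,((proj(n,[S,t])-o+.5)*14).round(0).tolist())
E
```

```text
axis [0.181 0.183 0.966] err deg 0.2 lean 14.9 dir 45.3 freetip-S [ 1.2 -0.3  4.4] along normal 4.4 lateral [ 0.4 -1.1  0.1]
to go (world) [-1.2  0.3 -4.4] tool units [ 0.006  -0.0013  0.0006] per 6 [ 0.001  -0.0002  0.0001]
t 18.9 p [530.9  13.6 153.2] yaw -34.33 x [-0.0336  0.036  -0.9988] F [ 0.1  0.1 -2.8] op 21.3 q [-0.02  0.4   1.87  0.04  0.91  0.55]
scene [[334.0, 314.0], [327.0, 293.0]]
top [[325.0, 260.0], [322.0, 253.0]]
```

View pics/s11b.png

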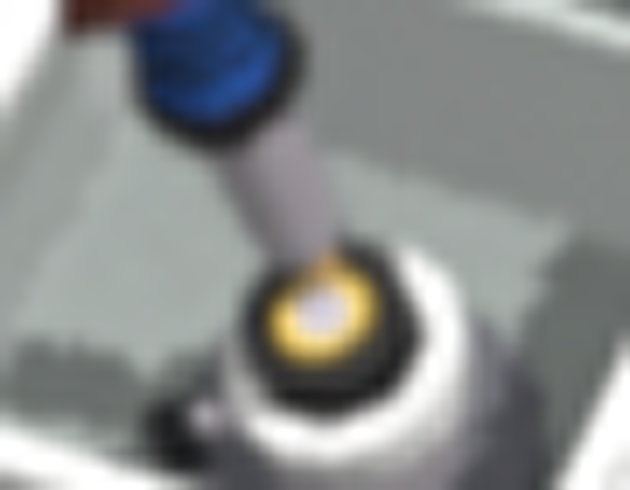

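View pics/t11a.png

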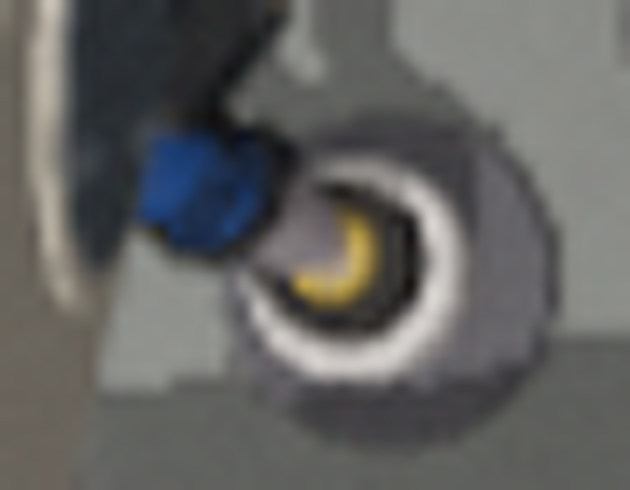

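```bash
cat >> h.py <<'E'
def tu(lat,adv):
    p,M=axes(); a=M@hand(); d=np.array(lat)-adv*a; print("units",(M.T@d/750).round(4)); 
def fav(n=1):
    o=robot.get_obs(); p,M=axes(); a=M@hand(); print("F along axis",round(float(o["force"]@a),2),"F",o["force"].round(2))
E
python3 -c "
from h import *
tu([.2,2,0],3); tu([0,0,0],3);fav()"
```

```text
units [ 0.0039 -0.0013 -0.0013]
units [0.0039 0.     0.0011]
F along axis -2.07 F [ 0.61  0.31 -2.32]
```

{"method": "step_arm", "body": {"targets": [[0.001,-0.0007,-0.0006,0],[0.001,-0.0006,-0.0006,0],[0.001,0,-0.0001,0],[0.001,0,0,0],[0,0,0,0],[0,0,0,0],[0,0,0,0],[0,0,0,0]]}}

```text
t: 19.67
eef_pos: [530.8, 15.5, 150.2]
tool_rot: [1.637, 0.915, -1.66]
force: [-0.3, -0.2, -2.0]
opening: 21.6
```

```bash
python3 - <<'E'
from h import *
report(6,0); fav()
im=robot.capture("scene"); cv2.imwrite("pics/s12.png",im[:,:,::-1]); crop("pics/s12.png","pics/s12b.png",265,275,310,310,14)
fav()
im=robot.capture("top"); cv2.imwrite("pics/t12.png",im[:,:,::-1]); crop("pics/t12.png","pics/t12a.png",200,215,245,250,14)
fav()
a=cv2.imread("pics/s12b.png");b=cv2.imread("pics/t12a.png");cv2.imwrite("pics/st12.png",cv2.resize(np.hstack([a[:,150:480],b[:,150:480]]),(792,588)))
E
```

```text
axis [0.181 0.183 0.966] err deg 0.18 lean 14.9 dir 45.4 freetip-S [1.2 1.6 1.4] along normal 1.9 lateral [ 0.8  1.3 -0.4]
to go (world) [-1.2 -1.6 -1.4] tool units [0.0018 0.     0.0027] per 6 [0.0003 0.     0.0004]
F along axis -2.07 F [-0.31 -0.17 -2.05]
F along axis -1.74 F [ 0.97  0.14 -2.01]
F along axis -2.69 F [ 0.02 -0.91 -2.61]
```

View pics/st12.png

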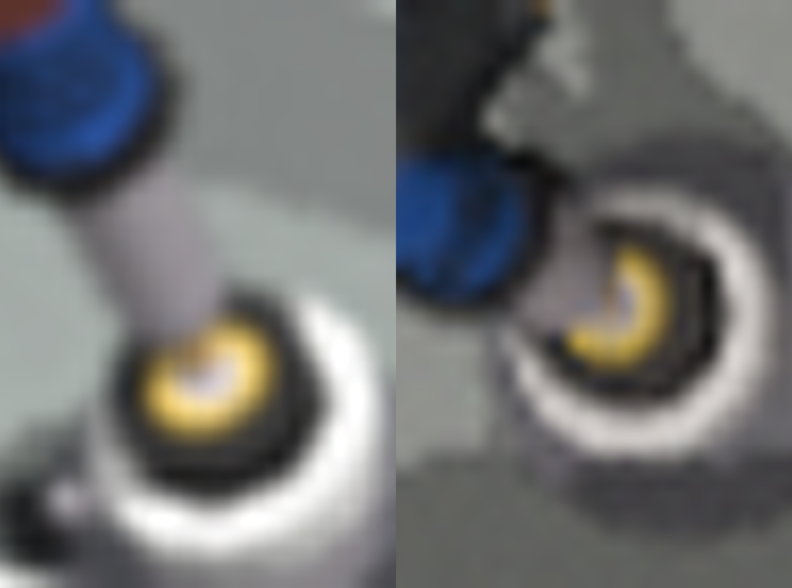

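{"method": "step_arm", "body": {"targets": [[0.001,0,0.0003,0],[0.001,0,0.0003,0],[0.001,0,0.0003,0],[0.001,0,0.0003,0],[0,0,0,0],[0,0,0,0],[0,0,0,0],[0,0,0,0]]}}

```text
t: 20.43
eef_pos: [530.5, 14.9, 147.7]
tool_rot: [1.638, 0.914, -1.659]
force: [0.7, 0.0, -0.3]
opening: 21.5
```

```bash
python3 - <<'E'
from h import *
report(6,0); fav()
E
```

```text
axis [0.18  0.183 0.967] err deg 0.2 lean 14.9 dir 45.5 freetip-S [ 1.   1.  -1.1] along normal -0.7 lateral [ 1.2  1.2 -0.4]
to go (world) [-1.  -1.   1.1] tool units [-0.0015 -0.0004  0.0019] per 6 [-0.0003 -0.0001  0.0003]
F along axis -0.19 F [ 0.75  0.03 -0.35]
```

{"method": "step_arm", "body": {"targets": [[0.0013,0,0.0004,0],[0.0013,0,0.0004,0],[0.0013,0,0.0004,0],[0.0013,0,0.0004,0],[0,0,0,0],[0,0,0,0],[0,0,0,0],[0,0,0,0]]}}

```text
t: 21.1
eef_pos: [529.9, 14.3, 144.1]
tool_rot: [1.639, 0.914, -1.658]
force: [-0.9, 0.7, 3.0]
opening: 21.4
```

```bash
python3 - <<'E'
from h import *
report(6,5); fav()
im=robot.capture("scene"); cv2.imwrite("pics/s13.png",im[:,:,::-1]); crop("pics/s13.png","pics/s13b.png",265,275,310,310,14)
fav()
im=robot.capture("top"); cv2.imwrite("pics/t13.png",im[:,:,::-1]); crop("pics/t13.png","pics/t13a.png",200,215,245,250,14)
fav();report(6,5)
a=cv2.imread("pics/s13b.png");b=cv2.imread("pics/t13a.png");cv2.imwrite("pics/st13.png",cv2.resize(np.hstack([a[:,150:480],b[:,150:480]]),(792,588)))
im=robot.capture("wrist"); cv2.imwrite("pics/w13.png",im[:,:,::-1]); crop("pics/w13.png","pics/w13a.png",280,195,365,330,5)
fav()
E
```

```text
axis [0.179 0.182 0.967] err deg 0.23 lean 14.8 dir 45.5 freetip-S [ 0.5  0.4 -4.7] along normal -4.4 lateral [ 1.3  1.3 -0.5]
to go (world) [-1.4 -1.4 -0.1] tool units [ 0.0002 -0.0005  0.0025] per 6 [ 0.     -0.0001  0.0004]
F along axis 2.88 F [-0.91  0.73  3.02]
F along axis 2.26 F [-1.31  1.81  2.24]
F along axis 2.24 F [-0.88  0.26  2.43]
axis [0.179 0.182 0.967] err deg 0.24 lean 14.8 dir 45.5 freetip-S [ 0.5  0.4 -4.7] along normal -4.3 lateral [ 1.3  1.3 -0.5]
to go (world) [-1.4 -1.4 -0.2] tool units [ 0.0002 -0.0005  0.0026] per 6 [ 0.     -0.0001  0.0004]
F along axis 1.96 F [-0.71  1.74  1.83]
```

View pics/st13.png

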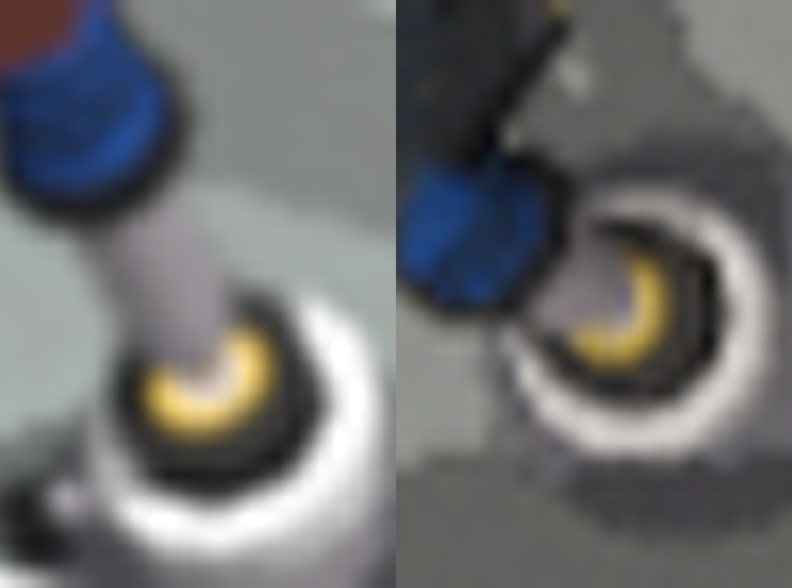

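View pics/w13a.png

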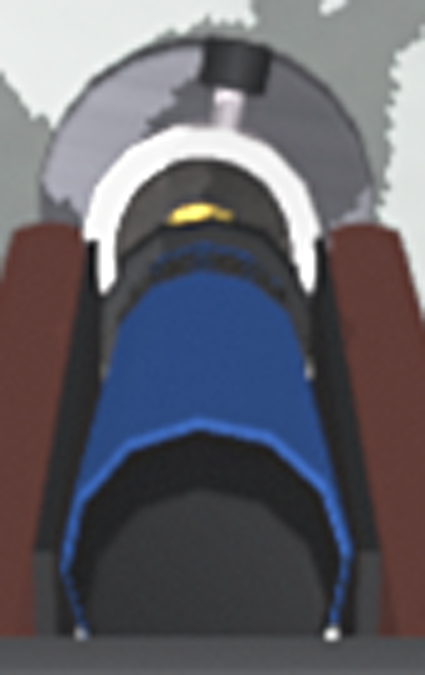

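{"method": "step_arm", "body": {"targets": [[0.0008,0,0.0003,0],[0.0007,0,0.0003,0],[0,0,0,0],[0,0,0,0],[0,0,0,0],[0,0,0,0],[0,0,0,0],[0,0,0,0]]}}

```text
t: 21.92
eef_pos: [529.8, 14.0, 143.2]
tool_rot: [1.639, 0.914, -1.658]
force: [-0.6, 1.2, 2.1]
opening: 21.2
```

```bash
python3 - <<'E'
from h import *
report(6,5); fav(); st()
E
```

```text
axis [0.179 0.182 0.967] err deg 0.25 lean 14.8 dir 45.5 freetip-S [ 0.4  0.2 -5.7] along normal -5.4 lateral [ 1.3  1.2 -0.5]
to go (world) [-1.3 -1.2  0.9] tool units [-0.0011 -0.0006  0.0022] per 6 [-0.0002 -0.0001  0.0004]
F along axis 2.09 F [-0.64  1.15  2.06]
t 21.92 p [529.8  14.  143.2] yaw -34.33 x [-0.0311  0.0371 -0.9988] F [-0.6  1.2  2.1] op 21.2 q [-0.02  0.41  1.88  0.05  0.89  0.55]
```

```bash
python3 - <<'E'
from h import *
f=[]
for i in range(8):
    im=robot.capture("scene" if i%2 else "wrist"); o=robot.get_obs(); f.append(o["force"])
    cv2.imwrite(f"pics/z{i%2}.png",im[:,:,::-1])
f=np.array(f); p,M=axes(); print(f.mean(0).round(2),f.std(0).round(2),"axis",(f@(M@hand())).mean().round(2)); st()
crop("pics/z1.png","pics/s14b.png",240,255,310,310,10)
E
```

```text
[-1.1   0.9   3.07] [0.45 0.35 0.42] axis 2.93
t 22.32 p [529.8  14.  143.1] yaw -34.33 x [-0.0311  0.0371 -0.9988] F [-2.1  1.2  2.4] op 21.9 q [-0.02  0.41  1.88  0.05  0.89  0.55]
```

View pics/s14b.png

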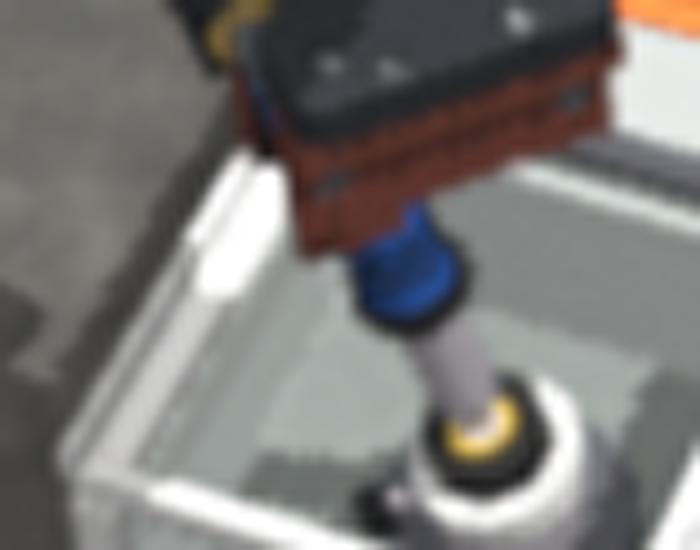

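```bash
python3 - <<'E'
from h import *
p,M=axes(); a=M@hand(); G=p-19*M[:,0]-SS*a
q=proj("scene",[G-57*a,G-105*a]); print(((q-[240,255]+.5)*10).round(0), (q[1]-q[0])[0]/(q[1]-q[0])[1])
crop("pics/z0.png","pics/w14a.png",280,195,365,330,5)
E
```

```text
[[409. 290.]
 [470. 407.]] 0.5273184138368662
```

View pics/w14a.png

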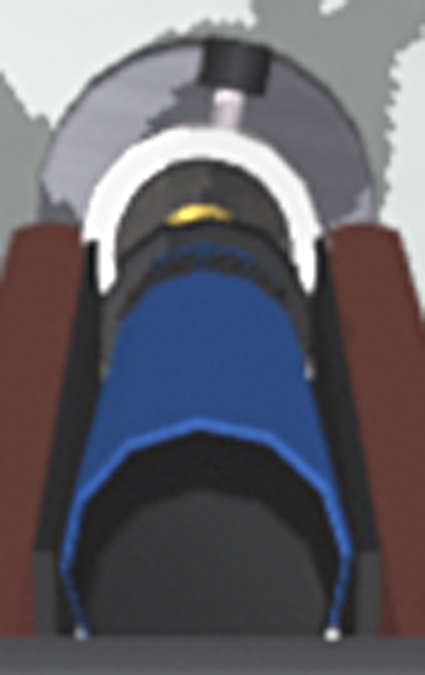

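```bash
python3 - <<'E'
from cell import robot
print(robot.hand_in())
E
```

```text
the job is handed in; nothing more can be done
None
```

I slid the guard open, drew the blue probe, and handed the job in with its brass tip held in the yellow ring at about half travel. The clock read 22.3 s, against the 54 s limit, and no verdict was reported.

- **Guard:** I slid it by the orange handle until it reached its stop. The handle had moved about 113 mm from a start about 6 mm ajar. The last pictures still show it open.
- **Tilting the probe:** The moves cannot tilt the tool. I pivoted the probe about 15° in a light grip (6 N) against the stand's hole, then clamped it at 40 N. The arm's pose and the wrist picture put it within about 0.3° of square. My estimate of the in-hand tilt is only good to about 0.5–1°.
- **Press:** The axial force rose about 5 N over the free-hanging reading, which is about 5 mm of tip travel. The movement since first contact gave about 4.7 mm, which agrees.
- **Tip position:** I estimate the tip is about 1 mm from the ring's centre. The camera views disagreed by 1–3 mm, and in the last pictures the nose partly hides the tip, so this is the least certain check.
- **Lateral force:** The readings showed about 2 N sideways at the tip, but the wrist picture showed no change in the probe's tilt.
- **Slip at the stop:** The jaws were forced open to 51 mm when the guard hit its stop (16 N measured). I know of no harm from this.
- **Other things on the bench:** I kept clear of the purple look-alike and the other objects, and saw none of them moved in the pictures.

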